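# Weigh the last toy chalet and complete the row

## Robot

A 7-joint arm with a two-finger parallel gripper is mounted at the origin on the work surface. World frame = base frame: x ahead of the robot, y to its left, z up, the work surface at z = 0. Lengths are in m, angles in rad, forces in N, time in s.
With the tool pointing down it reaches from about 0.425 to 0.95 m from the base axis. Payload 16.7 kg.
Tool frame: the origin (TCP) lies at the very end of the fingers, on their centre line; the grasp point (between the pads) lies 19 mm behind it; z points along the fingers, y is the line along which they close (so a half turn about z gives the same grasp; the last joint's range is limited). The gripper opens to 94 mm and grips with 3 to 60 N. Pads are 16 mm wide; open, the fingers measure 119 mm over their backs; the gripper's body (75 mm by 177 mm) begins 78 mm behind the grasp point.
Start: joints at [1.111, 0.426, 0.074, 1.606, -0.034, 1.111, -0.067], TCP at [0.206, -0.643, 0.205] pointing down, gripper open.
Joint ranges: [-2.85, 2.85], [-0.5, 2.14], [-1.23, 1.37], [0.21, 2.46], [-1.02, 4.16], [0.16, 2.05], [-2.73, 2.73]. Speed limits (rad/s): [1.89, 1.89, 2.39, 2.39, 3.01, 3.01, 3.01].

## Interface

Orientations are given as a unit quaternion [x, y, z, w].
In Python, from station import manip gives the robot as it stands. The module is installed in compiled form; this text tells all that it offers.
- The arm moves only by the tool step_arm, never from a script. Its argument "commands" is a list of rows, each a list of 7 numbers: the closure, from -1 (fully open) to 1 (shut), then the shift along the tool's x, y, z each as a share of 0.15 m, from -1 to 1, then the turn, a rotation vector about the tool's x, y, z each as a share of 2 pi rad, from -1 to 1. In form: [[grip, dx, dy, dz, wx, wy, wz], ...]. A call has 1 to 10 rows; each row is the pose to reach, as a shift and turn from the pose commanded when the call began, along the tool's axes at that moment, turning the shorter way round; what a row does not reach only later rows make up. A row lasts 1/8 s, in which the tool goes at most 62.5 mm and 10.7 degrees, less where a joint would pass 70% of its speed; a pose out of reach is approached as far as the arm can. A call with a number of a shift or a turn outside -1 to 1 is refused whole. A call with a gripper value outside its range is refused whole. The fingers move at their own pace and stop on an object; "squeeze" is the grip in N (left out, the last holds). Time passes only in rows, so rows that repeat a pose let the fingers close. It gives the time, the measured TCP pose, the force, the opening and the grip force at its end, in the units of the state.
- manip.observe(): the state, without advancing time (a new reading comes with each control period).
- manip.read_camera(name): name is "scene" or "top" or "wrist"; returns the picture (400x640x3 uint8, blue, green, red); there is no depth.
- manip.calibration(name): a dict with "camera_matrix" (3x3 intrinsics, pixels), "dist" ([k1, k2, p1, p2, k3] as OpenCV has them; the pictures are not rectified), "T" (4x4, takes a point from camera to world coordinates); the wrist camera has in their place "hand_eye" (4x4, takes a point from camera to tool coordinates, whose origin is the TCP and whose axes are the flange's). Camera axes: x right, y up, looking along -z (the intrinsics and any distortion apply to the point x, -y, -z); pixel columns grow to the right and rows downward; lengths in m; the calibration is good to about 2 mm. A picture is of the moment at which its call begins: read the wrist's pose just before it. calibration takes no time and is no camera call.
- manip.job_done(): hands the job in; it is judged then, once.
Trained networks look in the newest picture that a camera, given by its name, has taken for a name from the list of things; names that differ only in an ending like _2 or _b are one class to them, and where a whole thing is asked for, a point or a joint stands for the part that bears it (a point fixed in the world has none). Each returns a list of dicts, best first, with "conf" (0 to 1); they miss things now and then, are a little off and sometimes report something else, mostly with a low value. They report only what shows in the picture. A call takes as long as a camera call. They do not tell look-alikes from the thing itself.
- manip.search_frame(camera, name): "xy" ([column, row] in pixels, amid what is visible of it).
- manip.spot_point(camera, name): "xy" ([column, row] in pixels: a listed point, or the origin of a listed thing).
The state is a dict: "t": time; "joint_positions": joint angles; "dq": joint speeds; "tau": joint torques, N m; "tcp_pos": TCP position; "tool_rot": TCP orientation; "wrist_force": force on the tool from outside, world axes, zero at the start; "ft_torque": the same for the moment, N m; "gripper_width": opening from 0.0 (shut) to 1.0 (fully open); "finger_force": force on a finger pad.
Only numpy, scipy, OpenCV 4.12 (cv2) and the standard library are available. Lean on these libraries where they do the work, as an engineer would, in place of code of your own. Each camera call takes 0.05 s, during which the arm holds its last target. There are 200 camera calls.

## Task

The toy chalet lying on its back is to be check-weighed: press the round key (zero) before you touch the chalet, lay it on its back in the middle of the scale's pan and let go, then press the square key (weigh). Then stand it upright in the free place of the row on the board, in line with its two neighbours and with its front facing the same way as theirs, let go, and only then press the long key (count). Press each key right down and only at its turn, set the chalet down without dropping it, and do not disturb the other things.

Things in the scene. Friction and masses are not known exactly. Their poses are not given: they have to be found in the camera images.
- chalet: wooden toy chalet, 0.18 kg, the only one lying, on its back, its front with door and windows up. Origin: middle of its back. +x: its up (underside x = -41.5 mm, eaves +21, ridge +41.5); +z: out of its front (back z = 0, front 60 mm, balcony 64); y: across. Side walls 56 mm apart, 62 high: grip these. Roof 64 mm wide, 4 mm overhang each side
- chalet_foot (a point): centre of the chalet's underside (60 x 56 mm); axes as chalet
- chalet_front (a point): middle of the chalet's front wall, 30 mm above its underside; axes as chalet
- scale_pan (a point): top centre of the scale's flat steel pan, 200 (x) x 210 mm (y), 55 mm above the bench; +x points from the keys over the pan to the readout, z up. The fixed grey scale (320 x 240 mm) has a deck with three keys in a row on the robot's side, 155 mm from this point, and a low readout, 83 mm above the bench, on its far edge, 114 mm beyond this point
- key_round_top (a point): top centre of the round key (zero), a white disc, 34 mm diameter, its top 58 mm above the bench, 16 mm above the deck; moves with the key. The three keys stand in a row, 75 mm apart, in any order, each on a black bezel 46 x 70 mm
- key_square_top (a point): top centre of the square key (weigh), 34 x 34 mm, white, same height as the round key
- key_long_top (a point): top centre of the long key (count), 20 x 62 mm, white, its length along the row, same height as the round key
- key_round (a joint): travel of the round key: 0 up, 0.006 m right down; springs back; about 4.5 N holds it down
- key_square (a joint): travel of the square key, likewise
- key_long (a joint): travel of the long key, likewise
- place: the free place of the row: a dark drawn rectangle 68 x 64 mm on the fixed plywood board (110 x 340 mm, 16 mm thick). Origin: its centre, on the board's top; +x points across the row, away from the robot; y along the row. Fronts of the row face its -x. Three places 110 mm apart; the free one may be an end or the middle
- neighbour_a: a chalet of the same shape and size standing upright in the row. Origin: centre of its underside; z up, front faces its own -x (towards the robot's side)
- neighbour_b: the other upright chalet in the row, likewise
- glue: bystander: white glue bottle, 54 mm diameter, 150 mm high, upright; origin under its centre
- panels: bystander: stack of three dark wooden roof panels, 72 x 106 mm, 21 mm high; origin under its centre
There are look-alikes about, which are no part of the job. Leave any blue, orange or yellow look-alike of the chalet alone.

How it is judged:
On the way, in this order (a step that is already met when the one before it is completed fails the run):
1. the round key is pressed right down, the chalet still untouched where it lay (value of joint key_round above 0.004 m and distance of chalet from where it was at the start of the episode below 0.01 m).
2. the chalet lies on its back in the middle of the pan, let go and at rest (horizontal distance between chalet and scale_pan below 0.06 m and angle between chalet's own z axis and vertical below 0.12 rad and z of chalet in the frame of scale_pan below 0.008 m and contact force between chalet and the fingers below 0.1 N and linear speed of chalet below 0.03 m/s), for 0.2 s.
3. the square key is pressed right down while the chalet lies on the pan (value of joint key_square above 0.004 m and horizontal distance between chalet and scale_pan below 0.06 m and angle between chalet's own z axis and vertical below 0.12 rad and z of chalet in the frame of scale_pan below 0.008 m and contact force between chalet and the fingers below 0.1 N).
4. the chalet stands upright in the free place, front as its neighbours', let go and at rest (horizontal distance between chalet_foot and place below 0.012 m and angle between chalet's own x axis and vertical below 0.08 rad and z of chalet_foot in the frame of place below 0.006 m and angle between the z axis of chalet and the x axis of place, either way round below 0.17 rad and x of chalet_front in the frame of place below -0.015 m and contact force between chalet and the fingers below 0.1 N and linear speed of chalet below 0.03 m/s), for 0.2 s.
5. the long key is pressed right down while the chalet stands in the row (value of joint key_long above 0.004 m and horizontal distance between chalet_foot and place below 0.012 m and angle between chalet's own x axis and vertical below 0.08 rad and z of chalet_foot in the frame of place below 0.006 m and angle between the z axis of chalet and the x axis of place, either way round below 0.17 rad and x of chalet_front in the frame of place below -0.015 m and contact force between chalet and the fingers below 0.1 N).
At the end, for the whole second after the job is handed in: The chalet stands upright (0.08 rad) in the free place, underside centre within 12 mm of the place's centre, square within 0.17 rad, front facing as its neighbours', let go, at rest; all keys up; neighbours moved under 15 mm, bottle and panels under 30 mm (all of step 4 and value of joint each of key_round, key_square, key_long below 0.002 m and distance of each of neighbour_a, neighbour_b from where it was at the start of the episode below 0.015 m and distance of each of glue, panels from where it was at the start of the episode below 0.03 m); the robot touches nothing.
It fails at once if the round key is pressed after the chalet has been taken (value of joint key_round above 0.003 m and distance of chalet from where it was at the start of the episode above 0.02 m).
It fails at once if the square key is pressed while the chalet does not lie on the pan (value of joint key_square above 0.003 m and not (horizontal distance between chalet and scale_pan below 0.06 m and angle between chalet's own z axis and vertical below 0.12 rad and z of chalet in the frame of scale_pan below 0.008 m)).
It fails at once if the long key is pressed while the chalet does not stand in the free place (value of joint key_long above 0.003 m and not (horizontal distance between chalet_foot and place below 0.012 m and angle between chalet's own x axis and vertical below 0.08 rad and z of chalet_foot in the frame of place below 0.006 m and angle between the z axis of chalet and the x axis of place, either way round below 0.17 rad and x of chalet_front in the frame of place below -0.015 m)).
It fails at once if the chalet is dropped (falls faster than 0.6 m/s out of the fingers) (contact force between chalet and the fingers below 0.1 N and linear speed of chalet above 0.6 m/s).
It fails at once if a neighbour is moved by more than 15 mm, or the glue bottle or the panels by more than 30 mm (distance of any of neighbour_a, neighbour_b from where it was at the start of the episode above 0.015 m or distance of any of glue, panels from where it was at the start of the episode above 0.03 m).
It also fails if it takes over 72 s, if anything falls off the work surface, if the arm or the gripper's body presses on something with over 40 N, if the wrist force passes 120 N, or if a joint passes its speed limit or range.

## Working session

There is one attempt and no reset: what is moved stays moved. The work goes in short steps, Python scripts to look and compute and a tool call to move; the robot and the scene stay as the last step left them, time stands still between calls to the robot, and variables do not carry over. Pictures are saved under pics/ and viewed, at most 10 in all, crops included, and the job is handed in when it is done.

Besides the shell and the picture viewer there is one more tool, called in YAML: its name, and indented under it one key for each argument. step_arm: Moves the arm, as the interface text tells. Its arguments: {"type":"object","properties":{"commands":{"type":"array"},"squeeze":{"type":"number"}},"required":["commands"]}

```bash
mkdir -p pics
cat > h.py <<'E'
import numpy as np, cv2
from station import manip
from scipy.spatial.transform import Rotation as R
def cam(name, st=None):
    c=manip.calibration(name); K=np.array(c["camera_matrix"]); d=np.array(c["dist"],float)
    if "T" in c: T=np.array(c["T"])
    else:
        st=st or manip.observe(); W=np.eye(4); W[:3,:3]=R.from_quat(st["tool_rot"]).as_matrix(); W[:3,3]=st["tcp_pos"]; T=W@np.array(c["hand_eye"])
    return K,d,T
def px2w(C,xy,z):
    K,d,T=C; u=cv2.undistortPoints(np.array([[xy]],float),K,d)[0,0]
    r=T[:3,:3]@np.array([u[0],-u[1],-1.]); o=T[:3,3]; return o+r*(z-o[2])/r[2]
def w2px(C,p):
    K,d,T=C; q=(np.atleast_2d(p)-T[:3,3])@T[:3,:3]; q=q*[1,-1,-1]
    return cv2.projectPoints(q,np.zeros(3),np.zeros(3),K,d)[0][:,0]
def snap(name,f=None):
    C=cam(name) if name=="wrist" else cam(name); im=manip.read_camera(name)
    if f: cv2.imwrite("pics/"+f,im)
    return C,im
E
python3 - <<'E'
from h import *
s=manip.observe(); print(s)
Z={"chalet":0,"scale_pan":.055,"key_round_top":.058,"key_square_top":.058,"key_long_top":.058,"place":.016,"neighbour_a":.016,"glue":0,"panels":0,"chalet_foot":.03,"chalet_front":.06}
for n in("top","scene"):
    C,im=snap(n,n+".png"); print(n,C[2].round(3).tolist())
    for k,z in Z.items():
        for r in manip.spot_point(n,k)[:5]: print(n,k,np.round(r["xy"],1),round(r["conf"],2),px2w(C,r["xy"],z).round(3))
E
```

```text
{'t': 0.0, 'joint_positions': array([ 1.11147494,  0.42673006,  0.07382948,  1.60660936, -0.03410423,
        1.1107766 , -0.06707671]), 'dq': array([-0.00153284,  0.00090184, -0.00046576, -0.0019865 ,  0.00063403,
       -0.00042556,  0.00072444]), 'tau': array([ 1.02517039e-03, -9.35790968e+01,  3.66751000e+00, -4.54194760e+01,
       -4.86783148e-02,  2.01699481e-02,  1.57522823e-04]), 'tcp_pos': array([ 0.2056521 , -0.64245299,  0.20477522]), 'tool_rot': array([ 9.88024409e-01,  1.54296364e-01, -1.37371735e-04, -6.17232439e-04]), 'wrist_force': array([-0.8999552 ,  0.36565234,  0.10614506]), 'ft_torque': array([ 0.02665595,  0.02014275, -0.00075744]), 'finger_force': 0.0, 'gripper_width': 1.0004222234731364}
top [[0.011, 0.991, -0.135, 0.37], [-1.0, 0.009, -0.014, 0.064], [-0.013, 0.135, 0.991, 1.125], [0.0, 0.0, 0.0, 1.0]]
top chalet [480.8 266. ] 0.9 [ 0.329 -0.342  0.   ]
top chalet [435.3 287.9] 0.69 [ 0.269 -0.215  0.   ]
top chalet [437.9 233.5] 0.59 [ 0.417 -0.226  0.   ]
top chalet [376.7 234.8] 0.58 [ 0.412 -0.057  0.   ]
top key_round_top [310.8 211. ] 0.52 [0.471 0.123
[... 1482 characters left out ...]
cene key_long_top [336.3 181. ] 0.63 [0.468 0.188 0.058]
scene place [253.5 333.7] 0.53 [ 0.558 -0.329  0.016]
scene neighbour_a [313.7 264.6] 0.86 [ 0.563 -0.115  0.016]
scene neighbour_a [289.1 290.3] 0.68 [ 0.557 -0.208  0.016]
scene glue [384.9 160.1] 0.68 [0.508 0.503 0.   ]
scene chalet_foot [175.7 289.5] 0.97 [ 0.361 -0.325  0.03 ]
scene chalet_foot [222.3 254.7] 0.89 [ 0.372 -0.198  0.03 ]
scene chalet_foot [263.3 220.2] 0.65 [ 0.373 -0.043  0.03 ]
scene chalet_front [152.3 273.9] 0.91 [ 0.315 -0.335  0.06 ]
scene chalet_front [183.1 235.9] 0.9 [ 0.276 -0.215  0.06 ]
scene chalet_front [272.1 212.7] 0.57 [ 0.4  -0.04  0.06]
scene chalet_front [225.3 252.3] 0.56 [ 0.399 -0.214  0.06 ]
```

View pics/top.png

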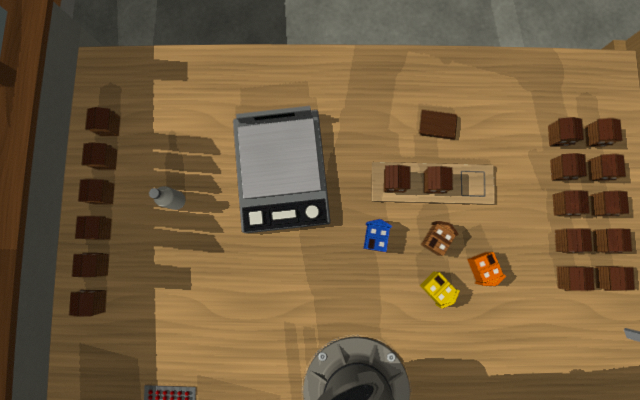

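View pics/scene.png

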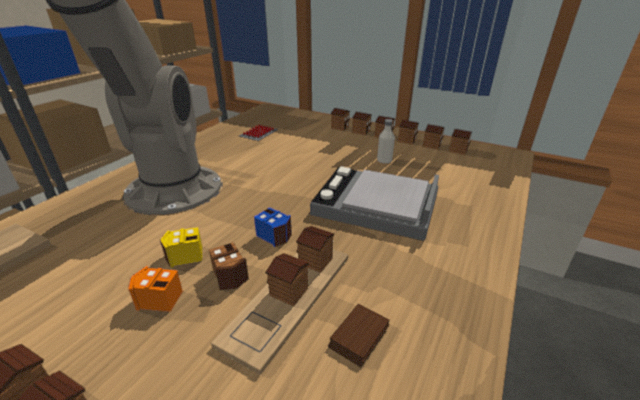

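The first picture (top) shows the scale with its keys: square (256,217), long (284,214) and round (312,211). The row's free place is at (473,183), an end, and the panels are at (438,124). These could be taken for the chalet: blue (377,236), brown (440,238), orange (487,268) and yellow (440,290). The brown wooden one fits the description. The second picture (scene) shows the same layout, with brown at (228,265).

I'll check the choice in a close crop.

Run:
```python
import cv2,numpy as np
t=cv2.imread("pics/top.png"); s=cv2.imread("pics/scene.png")
a=cv2.resize(t[210:265,410:470],(600,550),interpolation=cv2.INTER_CUBIC)
cv2.imwrite("pics/crop1.png",a)
b=cv2.resize(t[100:240,225:335],(440,560),interpolation=cv2.INTER_CUBIC)
cc=cv2.resize(t[150:215,460:500],(344,560),interpolation=cv2.INTER_CUBIC)
cv2.imwrite("pics/crop2.png",np.hstack([b,cc]))
```

```text
(no output)
```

View pics/crop1.png

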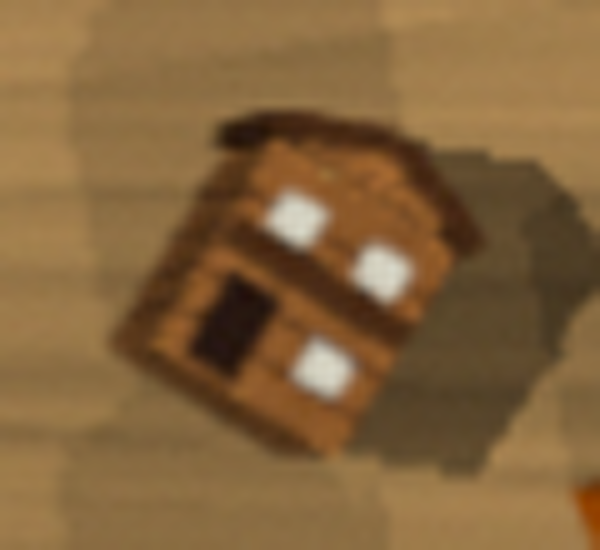

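View pics/crop2.png

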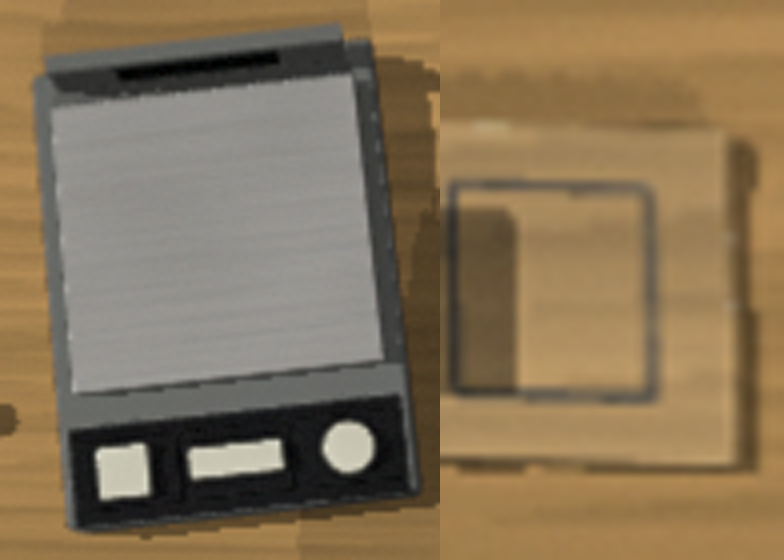

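Crop 1 confirms the choice: a brown wooden chalet, front up with door and windows, its roof pointing up and to the right. Its front-face corners are near (425.5,244), (443.5,255.5), (455,235.5) and (436.5,224). Crop 2 shows the keys in order from the left (square, long, round), plus the pan corners and the outline of the free place.

Run:
```python
from h import *
C=cam("top")
def m(pts,ox,oy,s,z): return np.array([px2w(C,((x+.5)/s-.5+ox,(y+.5)/s-.5+oy),z)[:2] for x,y in pts])
k=m([(125,472),(236,459),(349,447)],225,100,4,.058); print("keys",k.round(4).tolist(), np.linalg.norm(np.diff(k,axis=0),axis=1))
p=m([(52,107),(352,75),(383,360),(73,392)],225,100,4,.055); print("pan",p.round(4).tolist(),p.mean(0), np.linalg.norm(np.diff(p,axis=0),axis=1))
f=k[1]; d=p.mean(0)-f; print("key->pan",np.linalg.norm(d),np.degrees(np.arctan2(d[1],d[0])))
q=m([(13,187),(212,187),(215,400),(13,393)],460,150,8.6,.016); print("place",q.round(4).tolist(),q.mean(0),np.linalg.norm(np.diff(q,axis=0),axis=1))
c=m([(155,340),(335,455),(450,255),(265,140)],410,210,10,.06); print("chalet",c.round(4).tolist(),np.linalg.norm(np.diff(c,axis=0),axis=1))
u=(c[2]+c[3]-c[0]-c[1])/2; a=np.arctan2(u[1],u[0]); print("up deg",np.degrees(a),"origin",(c[0]+c[1])/2+.0415*u/np.linalg.norm(u))
print(manip.calibration("wrist"))
```

```text
keys [[0.4516, 0.2675], [0.4609, 0.1943], [0.4696, 0.1199]] [0.07380839 0.07489455]
pan [[0.7012, 0.3273], [0.7247, 0.1222], [0.5282, 0.0984], [0.5048, 0.3048]] [0.61472403 0.21313378] [0.2064396  0.19797334 0.20770884]
key->pan 0.15492441562248196 6.982050841328986
place [[0.589, -0.2906], [0.5897, -0.3556], [0.5201, -0.3536], [0.5218, -0.2883]] [ 0.55516685 -0.32205963] [0.06498579 0.06957673 0.06534547]
chalet [[0.3881, -0.176], [0.3587, -0.2224], [0.4107, -0.2538], [0.4404, -0.2059]] [0.05487753 0.06074809 0.05634424]
up deg -30.4679703941654 origin [ 0.40917838 -0.22025825]
{'camera_matrix': array([[301.18873992,   0.        , 322.91356289],
       [  0.        , 301.18873992, 203.08547086],
       [  0.        ,   0.        ,   1.        ]]), 'dist': array([-0.04595001,  0.        ,  0.        ,  0.        ,  0.        ]), 'hand_eye': array([[-5.15957308e-04,  9.60571219e-01,  2.78033573e-01,
         8.11674565e-02],
       [ 9.99999855e-01,  5.38485621e-04, -4.66330713e-06,
        -3.23763588e-05],
       [-1.54196520e-04,  2.78033530e-01, -9.60571357e-01,
        -1.79130004e-01],
       [ 0.00000000e+00,  0.00000000e+00,  0.00000000e+00,
         1.00000000e+00]])}
```

step_arm:
  commands:
    - [-1,0.4,0,0,0,0,-0.02]
    - [-1,0.8,-0.4,0,0,0,-0.04]
    - [-1,0.9,-0.8,-0.2,0,0,-0.06]
    - [-1,0.9,-1,-0.3,0,0,-0.08]
    - [-1,0.9,-1,-0.3,0,0,-0.08]

```text
t: 1.82
tcp_pos: [0.2893, -0.4567, 0.2529]
tool_rot: [0.918, 0.397, 0.0, 0.002]
wrist_force: [0.5, -0.3, -0.4]
gripper_width: 0.999
finger_force: 0.0
```

```bash
cat >> h.py <<'E'
def cmd(pos,yaw=0,pitch=0,st=None):
    """tool down, tool x at world yaw (deg); pitch about tool y (deg)"""
    st=st or manip.observe(); R0=R.from_quat(st["tool_rot"])
    Rt=R.from_euler("z",yaw,degrees=True)*R.from_euler("x",180,degrees=True)*R.from_euler("y",pitch,degrees=True)
    d=R0.inv().apply(np.array(pos)-st["tcp_pos"])/.15; w=(R0.inv()*Rt).as_rotvec()/(2*np.pi)
    n=np.linalg.norm
    print("cmd",d.round(3),w.round(4),"rows>=%.1f %.1f"%(n(d)*.15/.0625,n(w)*360/10.7),"tcp",np.round(st["tcp_pos"],4)); return d,w
E
python3 -c "
from h import *
cmd((.40,-.25,.27),-30)"
```

```text
cmd [ 1.51  -0.405 -0.116] [ 0.0005 -0.0003  0.2133] rows>=3.8 7.2 tcp [ 0.2893 -0.4567  0.2529]
```

step_arm:
  commands:
    - [-1,0.3,0.0,0,0,0,0.025]
    - [-1,0.6,-0.1,0,0,0,0.05]
    - [-1,0.9,-0.2,0,0,0,0.075]
    - [-1,1,-0.3,0,0,0,0.1]
    - [-1,1,-0.4,-0.1,0,0,0.125]
    - [-1,1,-0.4,-0.1,0,0,0.15]
    - [-1,1,-0.4,-0.1,0,0,0.18]
    - [-1,1,-0.4,-0.1,0,0,0.213]
    - [-1,1,-0.4,-0.1,0,0,0.213]
    - [-1,1,-0.4,-0.1,0,0,0.213]

```text
t: 3.08
tcp_pos: [0.3483, -0.3089, 0.2653]
tool_rot: [0.966, -0.258, -0.0, -0.0]
wrist_force: [-0.1, 0.4, 0.2]
gripper_width: 1.001
finger_force: 0.0
```

```bash
python3 -c "
from h import *
C,im=snap('wrist','w1.png')
for k,z in (('chalet',0),('chalet_foot',.03),('chalet_front',.06),('place',.016),('neighbour_a',.016)):
  for r in manip.spot_point('wrist',k)[:5]: print(k,np.round(r['xy'],1),round(r['conf'],2),px2w(C,r['xy'],z).round(4))
cmd((.46,.0,.2),0)"
```

```text
chalet [352.2 177.9] 0.9 [ 0.3193 -0.3429  0.    ]
chalet [164.1 218.4] 0.8 [ 0.4107 -0.0551  0.    ]
chalet [299.8 246.2] 0.69 [ 0.2633 -0.217   0.    ]
chalet [256.5 166.5] 0.59 [ 0.4056 -0.2278  0.    ]
chalet_foot [163.1 254.7] 0.72 [ 0.3657 -0.0364  0.03  ]
chalet_foot [248.4 197.2] 0.66 [ 0.3754 -0.2016  0.03  ]
chalet_foot [330.6 165.4] 0.63 [ 0.3564 -0.3258  0.03  ]
chalet_foot [273.4 245.1] 0.61 [ 0.295  -0.1926  0.03  ]
chalet_front [287.5 258. ] 0.89 [ 0.2775 -0.2105  0.06  ]
chalet_front [243.8 184.7] 0.79 [ 0.3957 -0.2166  0.06  ]
chalet_front [145.  240.1] 0.78 [ 0.4001 -0.0506  0.06  ]
chalet_front [351.9 180.1] 0.62 [ 0.3303 -0.342   0.06  ]
neighbour_a [119.6 122.4] 0.91 [ 0.5566 -0.0986  0.016 ]
neighbour_a [183.2  82.2] 0.56 [ 0.5523 -0.209   0.016 ]
cmd [-0.387 -2.154  0.437] [-0.     -0.     -0.0836] rows>=5.4 2.8 tcp [ 0.3482 -0.3087  0.2655]
```

View pics/w1.png

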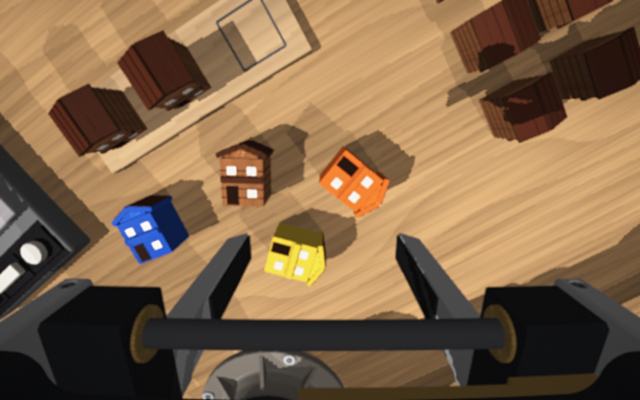

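The wrist view shows the brown chalet at (244,175), blue (150,228), yellow (297,252), orange (354,181), and the free place around (252,35). Next is the round key.

step_arm:
  commands:
    - [1,0,-0.4,0.1,0,0,-0.02]
    - [1,-0.1,-0.8,0.2,0,0,-0.05]
    - [1,-0.2,-1,0.3,0,0,-0.0836]
    - [1,-0.2,-1,0.3,0,0,-0.0836]
    - [1,-0.2,-1,0.3,0,0,-0.0836]

```text
t: 4.0
tcp_pos: [0.3977, -0.1646, 0.2208]
tool_rot: [1.0, -0.001, 0.0, 0.0]
wrist_force: [0.7, -0.2, -0.3]
gripper_width: 0.503
finger_force: 0.0
```

```bash
python3 -c "
from h import *
cmd((.47,.12,.12),7)"
```

```text
cmd [ 0.477 -1.899  0.672] [ 0.     -0.0001 -0.0198] rows>=5.0 0.7 tcp [ 0.3977 -0.1646  0.2208]
```

step_arm:
  commands:
    - [1,0.2,-0.4,0.1,0,0,-0.01]
    - [1,0.4,-0.8,0.2,0,0,-0.0198]
    - [1,0.47,-1,0.3,0,0,-0.0198]
    - [1,0.47,-1,0.3,0,0,-0.0198]
    - [1,0.47,-1,0.3,0,0,-0.0198]

```text
t: 4.62
tcp_pos: [0.4683, -0.0153, 0.1757]
tool_rot: [0.998, 0.061, -0.0, 0.0]
wrist_force: [-0.7, 0.3, 0.8]
gripper_width: 0.007
finger_force: 0.0
```

```bash
python3 -c "
from h import *
C,im=snap('wrist','w2.png')
for k in ('key_round_top','key_square_top','key_long_top'):
  for r in manip.spot_point('wrist',k)[:3]: print(k,np.round(r['xy'],1),round(r['conf'],2),px2w(C,r['xy'],.058).round(4))
cmd((.47,.12,.08),7)"
```

```text
key_round_top [191.8 180.3] 0.63 [0.4715 0.1188 0.058 ]
key_square_top [ 51.  182.8] 0.92 [0.4513 0.2696 0.058 ]
key_long_top [119.1 180.5] 0.56 [0.4624 0.1946 0.058 ]
cmd [ 0.12  -0.894  0.639] [ 0.0001 -0.0001 -0.0001] rows>=2.7 0.0 tcp [ 0.4683 -0.0152  0.176 ]
```

step_arm:
  commands:
    - [1,0.05,-0.4,0.1,0,0,0]
    - [1,0.12,-0.8,0.3,0,0,0]
    - [1,0.12,-0.89,0.6,0,0,0]
    - [1,0.12,-0.89,0.64,0,0,0]
    - [1,0.12,-0.89,0.64,0,0,0]

```text
t: 5.45
tcp_pos: [0.4699, 0.1196, 0.0801]
tool_rot: [0.998, 0.061, -0.0, 0.0]
wrist_force: [-0.2, -0.6, -0.1]
gripper_width: 0.004
finger_force: 0.0
```

step_arm:
  commands:
    - [1,0,0,0.1,0,0,0]
    - [1,0,0,0.16,0,0,0]
    - [1,0,0,0.2,0,0,0]
    - [1,0,0,0.2,0,0,0]
    - [1,0,0,0.2,0,0,0]

```text
t: 6.08
tcp_pos: [0.4703, 0.12, 0.0513]
tool_rot: [0.998, 0.061, 0.001, 0.001]
wrist_force: [-12.9, -8.5, 49.4]
gripper_width: 0.005
finger_force: 24.8
```

step_arm:
  commands:
    - [-1,0,0,-0.3,0,0,0]
    - [-1,-0.1,0.3,-0.8,0,0,0]
    - [-1,-0.2,0.7,-0.9,0,0,0.02]
    - [-1,-0.2,1,-0.9,0,0,0.05]
    - [-1,-0.2,1,-0.9,0,0,0.08]
    - [-1,-0.2,1,-0.9,0,0,0.103]
    - [-1,-0.2,1,-0.9,0,0,0.103]

```text
t: 6.95
tcp_pos: [0.4582, -0.032, 0.1845]
tool_rot: [0.966, -0.259, 0.0, 0.0]
wrist_force: [-1.3, 0.2, -0.2]
gripper_width: 0.714
finger_force: 0.0
```

Run:
```python
from h import *
im=cv2.imread("pics/w1.png")
a=cv2.resize(im[130:220,205:285],(480,540),interpolation=cv2.INTER_CUBIC)
b=cv2.resize(im[0:90,205:255+0+0],(300,540),interpolation=cv2.INTER_CUBIC)
cv2.imwrite("pics/crop3.png",np.hstack([a,b]))
cmd((.40,-.21,.2),-30)
```

```text
cmd [ 0.256  1.222 -0.103] [ 0.     -0.      0.0001] rows>=3.0 0.0 tcp [ 0.4582 -0.032   0.1845]
```

View pics/crop3.png

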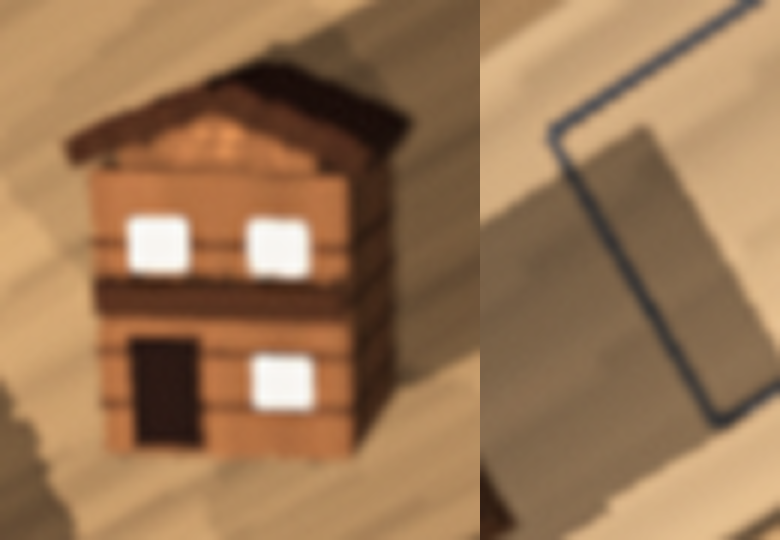

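The crop shows the chalet nearly square to the tool, with front corners at crop (106,453), (352,458), (349,178) and (90,175). Two of the place's corners are at crop (553,135) and (718,422).

Run:
```python
from h import *
st=dict(tcp_pos=[.3482,-.3087,.2655],tool_rot=R.from_euler("zx",[0,0]).as_quat())
st["tool_rot"]=(R.from_euler("z",-29.9,degrees=True)*R.from_euler("x",180,degrees=True)).as_quat()
C=cam("wrist",st)
m=lambda P,ox,oy,z:np.array([px2w(C,((x+.5)/6-.5+ox,(y+.5)/6-.5+oy),z)[:2] for x,y in P])
c=m([(106,453),(352,458),(349,178),(90,175)],205,130,.06); print(c.round(4).tolist(),np.linalg.norm(np.diff(c,axis=0),axis=1))
u=(c[2]+c[3]-c[0]-c[1])/2; a=np.arctan2(u[1],u[0]);n=u/np.linalg.norm(u); v=c[0]-c[1]; print("up",np.degrees(a),"y-dir",np.degrees(np.arctan2(v[1],v[0])),"origin",(c[0]+c[1])/2+.0415*n)
q=m([(73,135),(238,422)],205,0,.016); print("place left corners",q.round(4).tolist(),np.linalg.norm(q[0]-q[1]))
cmd(np.r_[c.mean(0)-.002*n,.09],-30)
```

```text
[[0.3869, -0.1755], [0.3584, -0.2226], [0.4111, -0.2561], [0.4396, -0.2083]] [0.05510813 0.06236396 0.05562364]
up -32.19484979569348 y-dir 58.87003287488028 origin [ 0.40780167 -0.22116882]
place left corners [[0.5895, -0.2899], [0.5227, -0.2886]] 0.0668085713838869
cmd [0.256 1.257 0.63 ] [ 0.     -0.      0.0001] rows>=3.4 0.0 tcp [ 0.4582 -0.032   0.1845]
```

step_arm:
  commands:
    - [-1,0.1,0.4,0,0,0,0.003]
    - [-1,0.2,0.8,0.1,0,0,0.003]
    - [-1,0.25,1,0.2,0,0,0.003]
    - [-1,0.25,1,0.3,0,0,0.003]
    - [-1,0.25,1,0.3,0,0,0.003]

```text
t: 7.58
tcp_pos: [0.4155, -0.1795, 0.1386]
tool_rot: [0.964, -0.266, -0.001, -0.0]
wrist_force: [-0.0, -0.4, 0.1]
gripper_width: 1.003
finger_force: 0.0
```

```bash
python3 -c "
from h import *
cmd((.4014,-.2166,.08),-31);cmd((.4014,-.2166,.010),-31)"
```

```text
cmd [0.047 0.261 0.391] [-0.      0.0003  0.0003] rows>=1.1 0.0 tcp [ 0.4155 -0.1795  0.1386]
cmd [0.048 0.261 0.857] [-0.      0.0003  0.0003] rows>=2.2 0.0 tcp [ 0.4155 -0.1795  0.1386]
```

step_arm:
  commands:
    - [-1,0.047,0.261,0,0,0,0]
    - [-1,0.047,0.261,0.1,0,0,0]
    - [-1,0.047,0.261,0.35,0,0,0]
    - [-1,0.047,0.261,0.6,0,0,0]
    - [-1,0.047,0.261,0.857,0,0,0]
    - [-1,0.047,0.261,0.857,0,0,0]

```text
t: 8.32
tcp_pos: [0.4008, -0.2154, 0.0092]
tool_rot: [0.964, -0.266, -0.002, -0.001]
wrist_force: [-0.6, 0.5, -0.2]
gripper_width: 0.999
finger_force: 0.0
```

step_arm:
  commands:
    - [1,0,0,0,0,0,0]
    - [1,0,0,0,0,0,0]
    - [1,0,0,0,0,0,0]
    - [1,0,0,0,0,0,0]
    - [1,0,0,0,0,0,0]
  squeeze: 25

```text
t: 8.95
tcp_pos: [0.4019, -0.2178, 0.0115]
tool_rot: [0.963, -0.268, 0.0, 0.0]
wrist_force: [-2.1, 1.4, 9.8]
gripper_width: 0.596
finger_force: 25.0
```

step_arm:
  commands:
    - [1,0,0,-0.2,0,0,0]
    - [1,0,0,-0.6,0,0,0]
    - [1,0,-0.3,-0.9,0,0,-0.01]
    - [1,0,-0.6,-1,0,0,-0.03]
    - [1,0,-0.9,-1,0,0,-0.05]
    - [1,0,-1,-1,0,0,-0.08]
    - [1,0,-1,-1,0,0,-0.105]
    - [1,0,-1,-1,0,0,-0.105]

```text
t: 9.95
tcp_pos: [0.4787, -0.0891, 0.1608]
tool_rot: [0.998, 0.058, -0.0, -0.0]
wrist_force: [-0.0, 0.1, -2.8]
gripper_width: 0.597
finger_force: 25.0
```

```bash
python3 -c "
from h import *
cmd((.602,.209,.18),7)"
```

```text
cmd [ 1.048 -1.878 -0.128] [-0.      0.0001 -0.0009] rows>=5.2 0.0 tcp [ 0.4787 -0.0891  0.1608]
```

step_arm:
  commands:
    - [1,0.2,-0.35,-0.1,0,0,0]
    - [1,0.4,-0.7,-0.1,0,0,0]
    - [1,0.52,-0.94,-0.1,0,0,0]
    - [1,0.52,-0.94,-0.1,0,0,0]

```text
t: 10.45
tcp_pos: [0.5403, 0.0632, 0.1758]
tool_rot: [0.998, 0.058, -0.0, -0.001]
wrist_force: [-0.3, -0.8, -1.9]
gripper_width: 0.597
finger_force: 25.0
```

step_arm:
  commands:
    - [1,0.2,-0.35,0,0,0,0]
    - [1,0.4,-0.7,0,0,0,0]
    - [1,0.52,-0.94,0,0,0,0]
    - [1,0.52,-0.94,0.1,0,0,0]
    - [1,0.52,-0.94,0.3,0,0,0]
    - [1,0.52,-0.94,0.5,0,0,0]
    - [1,0.52,-0.94,0.6,0,0,0]
    - [1,0.52,-0.94,0.6,0,0,0]

```text
t: 11.45
tcp_pos: [0.6005, 0.208, 0.0852]
tool_rot: [0.998, 0.058, -0.001, 0.0]
wrist_force: [0.3, -0.7, -2.9]
gripper_width: 0.598
finger_force: 25.0
```

```bash
python3 -c "
from h import *
cmd((.602,.209,.067),7); print(manip.observe()['wrist_force'])"
```

```text
cmd [ 0.011 -0.006  0.121] [ 0.0001  0.0003 -0.0011] rows>=0.3 0.0 tcp [0.6005 0.208  0.0852]
[ 0.33631974 -0.74754497 -2.89650108]
```

step_arm:
  commands:
    - [1,0,0,0.04,0,0,0]
    - [1,0,0,0.08,0,0,0]
    - [1,0,0,0.11,0,0,0]
    - [1,0,0,0.12,0,0,0]
    - [1,0,0,0.12,0,0,0]
    - [1,0,0,0.12,0,0,0]

```text
t: 12.2
tcp_pos: [0.601, 0.2093, 0.0682]
tool_rot: [0.998, 0.059, 0.0, -0.0]
wrist_force: [-1.0, 0.3, -3.2]
gripper_width: 0.592
finger_force: 25.0
```

step_arm:
  commands:
    - [1,0,0,0.01,0,0,0]
    - [1,0,0,0.018,0,0,0]
    - [1,0,0,0.025,0,0,0]
    - [1,0,0,0.025,0,0,0]

```text
t: 12.7
tcp_pos: [0.6013, 0.2093, 0.0664]
tool_rot: [0.998, 0.058, 0.001, 0.0]
wrist_force: [-11.5, -5.9, 28.8]
gripper_width: 0.59
finger_force: 25.0
```

step_arm:
  commands:
    - [1,0,0,-0.01,0,0,0]
    - [1,0,0,-0.012,0,0,0]
    - [-1,0,0,-0.012,0,0,0]
    - [-1,0,0,-0.012,0,0,0]
    - [-1,0,0,-0.012,0,0,0]
    - [-1,0,0,-0.2,0,0,0]
    - [-1,0,0,-0.6,0,0,0]
    - [-1,0,0,-0.9,0,0,0]
    - [-1,0,0,-0.9,0,0,0]

```text
t: 13.82
tcp_pos: [0.6025, 0.2101, 0.2029]
tool_rot: [0.998, 0.059, 0.003, -0.001]
wrist_force: [-0.3, 0.4, -0.7]
gripper_width: 0.996
finger_force: 0.0
```

```bash
python3 -c "
from h import *
C,im=snap('top','t2.png')
for k,z in (('chalet',.055),('chalet_foot',.085),('chalet_front',.115)):
  for r in manip.spot_point('top',k)[:6]: print(k,np.round(r['xy'],1),round(r['conf'],2),px2w(C,r['xy'],z).round(4))
C,im=snap('wrist','w3.png')
for k,z in (('chalet',.055),('chalet_foot',.085),('chalet_front',.115),('key_square_top',.058)):
  for r in manip.spot_point('wrist',k)[:4]: print(k,np.round(r['xy'],1),round(r['conf'],2),px2w(C,r['xy'],z).round(4))
cmd((.4515,.2685,.2),7)"
```

```text
chalet [481.7 268.2] 0.93 [ 0.3253 -0.3243  0.055 ]
chalet [437.2 288.2] 0.56 [ 0.2736 -0.2067  0.055 ]
chalet_foot [481.3 255.1] 0.71 [ 0.3594 -0.3135  0.085 ]
chalet_foot [429.2 276.6] 0.64 [ 0.3049 -0.1794  0.085 ]
chalet_front [489.4 269. ] 0.96 [ 0.3259 -0.3216  0.115 ]
chalet_front [440.1 285.9] 0.72 [ 0.2845 -0.1987  0.115 ]
chalet [325.4 184. ] 0.63 [0.61   0.2072 0.055 ]
chalet [479.  321.7] 0.44 [ 0.4536 -0.0107  0.055 ]
chalet_foot [321.3 231. ] 0.83 [0.5666 0.2066 0.085 ]
chalet_foot [322.1 305. ] 0.68 [0.4779 0.1954 0.085 ]
chalet_front [319.7 212.1] 0.59 [0.5966 0.2114 0.115 ]
chalet_front [320.2 301.5] 0.43 [0.5027 0.2001 0.115 ]
key_square_top [260.  305.3] 0.87 [0.4495 0.2692 0.058 ]
cmd [-0.941 -0.51  -0.009] [ 0.      0.0002 -0.0007] rows>=2.6 0.0 tcp [0.6006 0.2091 0.1985]
```

View pics/w3.png

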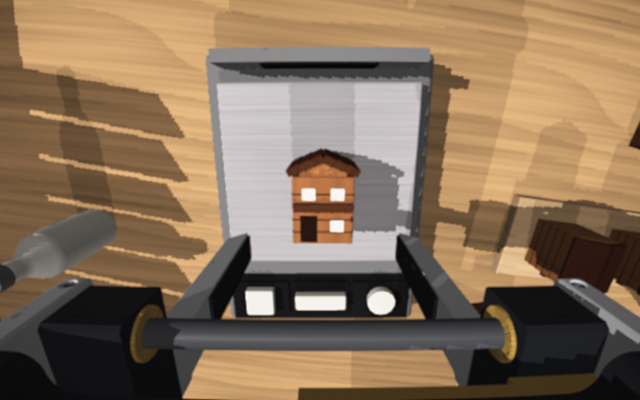

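The chalet lies on its back mid-pan at (322,205), the keys are clear, and the square key is at (260,303).

step_arm:
  commands:
    - [1,-0.3,-0.2,0,0,0,0]
    - [1,-0.6,-0.4,0,0,0,0]
    - [1,-0.94,-0.51,0.1,0,0,0]
    - [1,-0.94,-0.51,0.4,0,0,0]
    - [1,-0.94,-0.51,0.7,0,0,0]
    - [1,-0.94,-0.51,0.75,0,0,0]
    - [1,-0.94,-0.51,0.75,0,0,0]

```text
t: 15.15
tcp_pos: [0.4521, 0.269, 0.0872]
tool_rot: [0.998, 0.059, -0.0, -0.0]
wrist_force: [-0.2, 0.1, 0.4]
gripper_width: 0.294
finger_force: 0.0
```

```bash
python3 -c "
from h import *
cmd((.451,.2687,.052),7)"
```

```text
cmd [-0.007  0.001  0.235] [-0.      0.0001 -0.0007] rows>=0.6 0.0 tcp [0.4521 0.269  0.0872]
```

step_arm:
  commands:
    - [1,0,0,0,0,0,0]
    - [1,0,0,0,0,0,0]
    - [1,0,0,0,0,0,0]
    - [1,0,0,0.1,0,0,0]
    - [1,0,0,0.18,0,0,0]
    - [1,0,0,0.22,0,0,0]
    - [1,0,0,0.235,0,0,0]
    - [1,0,0,0.238,0,0,0]
    - [1,0,0,0.238,0,0,0]

```text
t: 16.27
tcp_pos: [0.4517, 0.2684, 0.0518]
tool_rot: [0.998, 0.059, -0.0, 0.001]
wrist_force: [-8.4, -6.9, 29.2]
gripper_width: 0.004
finger_force: 14.7
```

step_arm:
  commands:
    - [1,0,0,-0.3,0,0,0]
    - [-1,0,0,-0.7,0,0,0]
    - [-1,0.3,0.1,-1,0,0,0]
    - [-1,0.6,0.3,-1,0,0,0]
    - [-1,0.9,0.5,-1,0,0,0]
    - [-1,0.9,0.5,-1,0,0,0]

```text
t: 17.02
tcp_pos: [0.5976, 0.2068, 0.1997]
tool_rot: [0.998, 0.056, -0.0, 0.0]
wrist_force: [-0.8, -0.3, 0.7]
gripper_width: 0.499
finger_force: 0.0
```

```bash
python3 -c "
from h import *
cmd((.652,.215,.19),6.8,-30);print(manip.observe()['joint_positions'].round(3))"
```

```text
cmd [ 0.366 -0.014  0.064] [-0.0002 -0.0832 -0.001 ] rows>=0.9 2.8 tcp [0.5976 0.2068 0.1997]
[-0.003  0.418 -0.568  1.682  0.246  1.115 -2.1  ]
```

step_arm:
  commands:
    - [-1,0.12,0,-0.05,0,-0.03,0]
    - [-1,0.25,0,-0.05,0,-0.06,0]
    - [-1,0.366,-0.014,0,0,-0.0832,0]
    - [-1,0.366,-0.014,0.05,0,-0.0832,0]
    - [-1,0.366,-0.014,0.05,0,-0.0832,0]
    - [-1,0.366,-0.014,0.05,0,-0.0832,0]

```text
t: 17.77
tcp_pos: [0.6487, 0.219, 0.196]
tool_rot: [0.965, 0.057, -0.256, 0.015]
wrist_force: [-0.8, -0.6, 0.9]
gripper_width: 0.999
finger_force: 0.0
```

```bash
python3 -c "
from h import *
cmd((.5867,.2074,.0685),6.8,-30);s=manip.observe();print(s['joint_positions'].round(3),s['gripper_width'])
C,im=snap('wrist','w4.png')
o=np.array([.608,.21,.055]);Rc=R.from_euler('z',6.8,degrees=True)
P=np.array([[-41.5,28,60],[-41.5,-28,60],[21,-28,60],[21,28,60]])/1000
q=w2px(C,o+Rc.apply(P));print(q.round(1).tolist())
lo=q.min(0).astype(int)-40;hi=q.max(0).astype(int)+40
lo=lo.clip(0);g=im.copy();cv2.polylines(g,[np.round(q*8).astype(int)],True,(0,255,0),1,cv2.LINE_AA,3)
c=g[lo[1]:hi[1],lo[0]:hi[0]];f=min(800/c.shape[1],600/c.shape[0]);cv2.imwrite('pics/crop4.png',cv2.resize(c,None,fx=f,fy=f,interpolation=cv2.INTER_CUBIC));print(lo,f)"
```

```text
cmd [0.058 0.028 0.946] [-0.0001 -0.0007 -0.    ] rows>=2.3 0.0 tcp [0.6487 0.219  0.196 ]
[-0.103  0.836 -0.51   1.088  0.163  1.775 -2.013] 0.9991420561278516
[[299.9, 230.0], [354.2, 230.0], [359.4, 185.3], [296.0, 185.3]]
[255 145] 4.8
```

View pics/crop4.png

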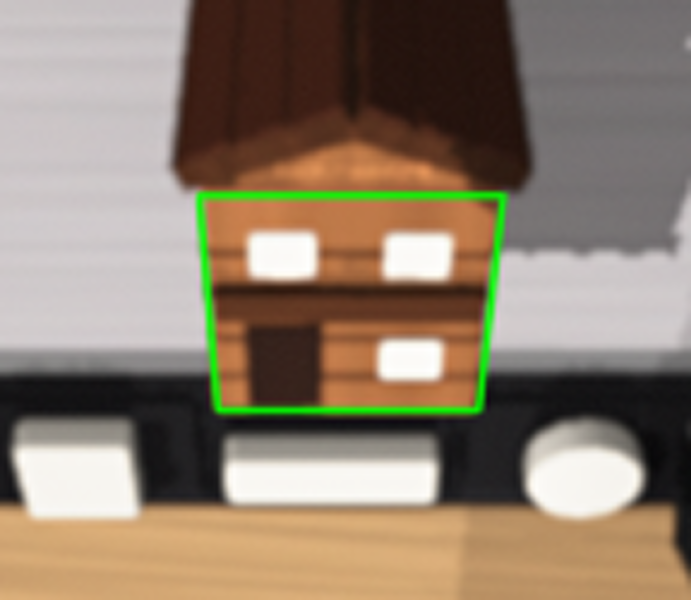

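The projected model of the chalet's front, in green, fits the picture. The pose on the pan is confirmed.

step_arm:
  commands:
    - [-1,0.058,0.028,0,0,-0.0007,0]
    - [-1,0.058,0.028,0.2,0,-0.0007,0]
    - [-1,0.058,0.028,0.4,0,-0.0007,0]
    - [-1,0.058,0.028,0.6,0,-0.0007,0]
    - [-1,0.058,0.028,0.8,0,-0.0007,0]
    - [-1,0.058,0.028,0.946,0,-0.0007,0]
    - [-1,0.058,0.028,0.946,0,-0.0007,0]

```text
t: 18.7
tcp_pos: [0.5862, 0.2061, 0.0659]
tool_rot: [0.964, 0.057, -0.261, 0.016]
wrist_force: [0.3, 0.4, 0.1]
gripper_width: 1.001
finger_force: 0.0
```

```bash
python3 -c "
from h import *
cmd((.5867,.2074,.0685),6.8,-30);s=manip.observe();print(s['joint_positions'].round(3),s['wrist_force'])"
```

```text
cmd [-0.005 -0.008 -0.017] [ 0.      0.0007 -0.0002] rows>=0.0 0.0 tcp [0.5862 0.2061 0.0659]
[-0.064  0.857 -0.515  1.366  0.185  1.501 -2.032] [0.31432167 0.44520066 0.14935991]
```

step_arm:
  commands:
    - [1,0,0,0,0,0,0]
    - [1,0,0,0,0,0,0]
    - [1,0,0,0,0,0,0]
    - [1,0,0,0,0,0,0]
    - [1,0,0,0,0,0,0]
  squeeze: 30

```text
t: 19.32
tcp_pos: [0.5868, 0.207, 0.0664]
tool_rot: [0.964, 0.057, -0.26, 0.015]
wrist_force: [0.7, 0.3, 2.8]
gripper_width: 0.599
finger_force: 30.0
```

```bash
python3 -c "
from h import *
s=manip.observe();print(s)"
```

```text
{'t': 19.325, 'joint_positions': array([-0.06449177,  0.85655756, -0.51523136,  1.36481202,  0.18424342,
        1.50083523, -2.0318435 ]), 'dq': array([-0.00133238, -0.00087751, -0.00021502, -0.00021554, -0.00036841,
        0.00064339,  0.00048585]), 'tau': array([-6.64584059e-02, -1.22414303e+02, -1.46628141e+01, -3.60226822e+01,
       -1.13481179e+00,  2.42971435e+00, -3.17405351e-02]), 'tcp_pos': array([0.58679973, 0.2070275 , 0.06640313]), 'tool_rot': array([ 0.96382398,  0.05671319, -0.25999209,  0.01520077]), 'wrist_force': array([0.67452853, 0.26215988, 2.83746022]), 'ft_torque': array([ 0.12582065, -0.29313211,  0.00726819]), 'finger_force': 29.999793469905853, 'gripper_width': 0.5989669634136663}
```

step_arm:
  commands:
    - [1,0.05,0,-0.1,0,0,0]
    - [1,0.15,0,-0.3,0,0,0]
    - [1,0.3,0,-0.6,0,0,0]
    - [1,0.5,0,-0.87,0,0,0]
    - [1,0.5,0,-0.87,0,0,0]

```text
t: 19.95
tcp_pos: [0.7189, 0.2228, 0.1415]
tool_rot: [0.964, 0.056, -0.259, 0.015]
wrist_force: [-1.2, 0.4, -2.6]
gripper_width: 0.598
finger_force: 30.0
```

```bash
python3 -c "
from h import *
cmd((.60,.10,.25),3,0);cmd((.60,.10,.25),3,-30)"
```

```text
cmd [-1.126  0.721 -0.185] [0.0025 0.0834 0.0099] rows>=3.2 2.8 tcp [0.7189 0.2228 0.1415]
cmd [-1.126  0.721 -0.185] [0.0049 0.0001 0.0088] rows>=3.2 0.3 tcp [0.7189 0.2228 0.1415]
```

step_arm:
  commands:
    - [1,-0.2,0.05,-0.3,0.0005,0.01,0.002]
    - [1,-0.4,0.15,-0.3,0.001,0.025,0.004]
    - [1,-0.6,0.35,-0.25,0.0015,0.05,0.006]
    - [1,-0.8,0.55,-0.2,0.002,0.07,0.008]
    - [1,-1,0.72,-0.2,0.0025,0.083,0.0099]
    - [1,-1,0.72,-0.2,0.0025,0.083,0.0099]

```text
t: 20.7
tcp_pos: [0.6122, 0.0983, 0.2442]
tool_rot: [1.0, 0.026, -0.001, 0.002]
wrist_force: [1.1, -1.0, -2.9]
gripper_width: 0.594
finger_force: 30.0
```

```bash
python3 -c "
from h import *
cmd((.57,-.05,.27),-1,30);print(manip.observe()['joint_positions'].round(3))"
```

```text
cmd [-0.332  0.973 -0.166] [-0.0021  0.0837  0.0109] rows>=2.5 2.8 tcp [0.6122 0.0983 0.2442]
[ 0.161  0.357 -0.548  1.66   0.201  1.186 -1.955]
```

step_arm:
  commands:
    - [1,-0.05,0.2,-0.1,-0.0005,0.02,0.003]
    - [1,-0.1,0.5,-0.15,-0.001,0.04,0.006]
    - [1,-0.2,0.8,-0.166,-0.0015,0.06,0.009]
    - [1,-0.3,0.97,-0.166,-0.002,0.0837,0.011]
    - [1,-0.332,0.97,-0.166,-0.002,0.0837,0.011]
    - [1,-0.332,0.97,-0.166,-0.002,0.0837,0.011]

```text
t: 21.45
tcp_pos: [0.5733, -0.0458, 0.2679]
tool_rot: [0.966, -0.008, 0.257, -0.0]
wrist_force: [0.2, 0.9, -3.2]
gripper_width: 0.596
finger_force: 30.0
```

```bash
python3 -c "
from h import *
cmd((.57,-.2,.26),-1,60);print(manip.observe()['joint_positions'].round(3))"
```

```text
cmd [-0.03   1.028  0.038] [-0.0008  0.084  -0.0002] rows>=2.5 2.8 tcp [ 0.5733 -0.0458  0.2679]
[ 4.610e-01 -4.000e-02 -4.890e-01  2.146e+00  2.000e-03  5.120e-01
 -1.620e+00]
```

step_arm:
  commands:
    - [1,0,0.2,0,-0.0002,0.02,0]
    - [1,0,0.5,0,-0.0004,0.04,0]
    - [1,0,0.8,0.02,-0.0006,0.06,0]
    - [1,-0.02,1,0.04,-0.0008,0.084,0]
    - [1,-0.02,1,0.04,-0.0008,0.084,0]
    - [1,-0.02,1,0.04,-0.0008,0.084,0]

```text
t: 22.2
tcp_pos: [0.5386, -0.1692, 0.316]
tool_rot: [0.898, 0.014, 0.44, -0.003]
wrist_force: [-0.4, -0.9, -0.4]
gripper_width: 0.594
finger_force: 30.0
```

```bash
python3 -c "
from h import *
cmd((.564,-.322,.2),-1,60);print(manip.observe()['joint_positions'].round(3))"
```

```text
cmd [-0.531  1.017  0.589] [-0.0054  0.0216  0.005 ] rows>=3.1 0.8 tcp [ 0.5386 -0.1692  0.316 ]
[-0.249 -0.289  0.55   2.405 -0.886  0.186 -0.377]
```

```bash
cat > kin.py <<'E'
from h import *
from scipy.optimize import least_squares
import itertools
D=[([1.11147,.42673,.07383,1.60661,-.0341,1.11078,-.06708],(.20565,-.64245,.20477),(.98802,.1543,-.00014,-.00062)),
([-.003,.418,-.568,1.682,.246,1.115,-2.1],(.5976,.2068,.1997),(.998,.056,0,0)),
([-.103,.836,-.51,1.088,.163,1.775,-2.013],(.6487,.219,.196),(.965,.057,-.256,.015)),
([-.06449,.85656,-.51523,1.36481,.18424,1.50084,-2.03184],(.5868,.20703,.0664),(.96382,.05671,-.25999,.0152)),
([.161,.357,-.548,1.66,.201,1.186,-1.955],(.6122,.0983,.2442),(1,.026,-.001,.002)),
([.461,-.04,-.489,2.146,.002,.512,-1.62],(.5733,-.0458,.2679),(.966,-.008,.257,0)),
([-.249,-.289,.55,2.405,-.886,.186,-.377],(.5386,-.1692,.316),(.898,.014,.44,-.003))]
S=None
def fk(q,p,s):
    h,L1,L2,L3,c1,c7,a,b=p; t=np.array([0,0,h]); r=R.from_euler("z",s[0]*q[0]+c1)*R.from_euler("y",q[1])
    t=t+r.apply([a,0,L1]); r=r*R.from_euler("z",s[1]*q[2])*R.from_euler("y",q[3])
    t=t+r.apply([-a,0,L2]); r=r*R.from_euler("z",s[2]*q[4])*R.from_euler("y",q[5])
    t=t+r.apply([b,0,L3]); r=r*R.from_euler("z",s[3]*q[6]+c7); return t,r
def res(p,s): 
    o=[]
    for q,t,r in D:
        a,b=fk(q,p,s); o+=list(a-t)+list(.3*(R.from_quat(r).inv()*b).as_rotvec())
    return o
def fit():
    best=None
    for s in itertools.product((1,-1),repeat=4):
        for c7 in (0,1.57,3.14,-1.57):
            f=least_squares(res,[.35,.4,.4,.3,-.15,c7,0,0],args=(s,))
            if best is None or f.cost<best[0].cost: best=(f,s)
    return best
QL=np.array([[-2.85,2.85],[-.5,2.14],[-1.23,1.37],[.21,2.46],[-1.02,4.16],[.16,2.05],[-2.73,2.73]])
def ik(pos,yaw,pitch,p,s,q0,n=12,rng=np.random.default_rng(0)):
    Rt=R.from_euler("z",yaw,degrees=True)*R.from_euler("x",180,degrees=True)*R.from_euler("y",pitch,degrees=True); best=None
    mid=QL.mean(1); 
    for i in range(n):
        x=np.array(q0) if i==0 else rng.uniform(QL[:,0],QL[:,1])
        g=lambda q:(lambda a,b:np.r_[a-pos,.3*(Rt.inv()*b).as_rotvec(),1e-4*(q-q0)])(*fk(q,p,s))
        f=least_squares(g,np.clip(x,QL[:,0]+.03,QL[:,1]-.03),bounds=(QL[:,0]+.02,QL[:,1]-.02))
        e=np.linalg.norm(f.fun[:6])
        if best is None or (e<1e-3 and np.abs(f.x-q0).max()<best[2]) or (best[0]>=1e-3 and e<best[0]): best=(e,f.x,np.abs(f.x-q0).max())
    return best
E
cat > t.py <<'E'
from kin import *
f,s=fit(); p=f.x; print(f.cost,s,p.round(4)); print(np.abs(f.fun).max())
np.save("p.npy",np.r_[p,s])
q0=manip.observe()["joint_positions"]
for pit in (60,55,50,45):
  for z in (.036,.10,.2):
    b=ik(np.array([.574,-.322,z]),-1,pit,p,s,q0); print(pit,z,b[0].round(4),b[1].round(2))
E
python3 t.py
```

```text
0.0008123593898905717 (-1, -1, -1, -1) [ 0.2718  0.5216  0.4748  0.3441 -0.0877  1.4931  0.0138 -0.0097]
0.020804559803869825
60 0.036 0.0 [-0.26  1.42  1.35  2.31  3.79  1.88  0.44]
60 0.1 0.0 [-0.24  1.11  1.34  2.32  4.03  1.7   0.57]
60 0.2 0.0 [ 1.68  0.53 -1.15  2.28  4.14  0.29  1.28]
55 0.036 0.0 [0.18 0.71 0.66 2.3  4.14 1.13 0.97]
55 0.1 0.0 [ 1.63  0.83 -1.15  2.27  3.17  0.22  2.45]
55 0.2 0.0075 [ 1.68  0.51 -1.19  2.26  4.14  0.18  1.23]
50 0.036 0.0 [-0.23  1.06  1.22  2.27  4.14  1.46  0.59]
50 0.1 0.0 [ 1.47  0.62 -0.96  2.25  3.82  0.18  1.63]
50 0.2 0.0105 [ 1.64  0.43 -1.15  2.19 -1.    0.18  0.03]
45 0.036 0.0 [ 1.32  0.68 -0.81  2.22  3.62  0.18  1.85]
45 0.1 0.0075 [ 1.3   0.51 -0.79  2.24  4.14  0.18  1.21]
45 0.2 0.0 [ 1.46  0.32 -0.95  2.18 -1.    0.25 -0.04]
```

```bash
cat > t2.py <<'E'
import kin; from kin import *
def fk(q,p,s):
    q=np.array(q); o=p[:7]; l=p[7:]
    t=np.array([0,0,l[0]]); r=R.from_euler("z",s[0]*q[0]+o[0])*R.from_euler("y",q[1]+o[1])
    t=t+r.apply([l[4],l[5],l[1]]); r=r*R.from_euler("z",s[1]*q[2]+o[2])*R.from_euler("y",q[3]+o[3])
    t=t+r.apply([l[6],l[7],l[2]]); r=r*R.from_euler("z",s[2]*q[4]+o[4])*R.from_euler("y",q[5]+o[5])
    t=t+r.apply([l[8],l[9],l[3]]); r=r*R.from_euler("z",s[3]*q[6]+o[6]); return t,r
kin.fk=fk
s0=manip.observe(); D.append((s0["joint_positions"],s0["tcp_pos"],s0["tool_rot"]))
prior=lambda p:np.r_[.01*p[:6],.03*p[11:]]
best=None
for s in itertools.product((1,-1),repeat=4):
  for c7 in (0,1.57,3.14,-1.57):
    f=least_squares(lambda p:np.r_[kin.res(p,s),prior(p)],np.r_[np.zeros(6),c7,.3,.4,.4,.3,np.zeros(6)])
    if best is None or f.cost<best[0].cost: best=(f,s)
f,s=best;p=f.x
if __name__=="__main__":
  print(f.cost,s,p.round(3)); print(np.abs(np.reshape(kin.res(p,s),(-1,6))).max(1).round(4))
  q0=s0["joint_positions"]; np.save("p.npy",np.r_[p,s])
  for pit in (60,55,50,45,40):
   for z in (.036,.10,.2):
    b=kin.ik(np.array([.574,-.322,z]),-1,pit,p,s,q0,n=14); print(pit,z,b[0].round(4),b[1].round(2))
E
python3 t2.py
```

```text
1.449292522325899e-06 (-1, -1, -1, -1) [ 0.000e+00  0.000e+00  1.000e-03  0.000e+00 -0.000e+00 -1.000e-03
  1.572e+00  2.840e-01  5.540e-01  4.930e-01  3.650e-01  0.000e+00
 -2.800e-02 -0.000e+00 -3.600e-02  0.000e+00 -1.000e-03]
[0.0001 0.0002 0.0002 0.0002 0.0005 0.0004 0.0002 0.0001]
60 0.036 0.0 [0.19 0.88 0.66 2.38 3.91 1.36 1.17]
60 0.1 0.0 [-0.19  1.37  1.35  2.4   3.83  1.91  0.59]
60 0.2 0.0 [ 1.34  0.37 -0.69  2.3   4.14  0.5   1.22]
55 0.036 0.0 [0.26 0.74 0.53 2.36 3.98 1.11 1.18]
55 0.1 0.0 [0.29 0.55 0.5  2.36 4.09 0.95 1.1 ]
55 0.2 0.0002 [ 1.68  0.49 -1.14  2.25  4.14  0.18  1.27]
50 0.036 0.0 [0.29 0.65 0.46 2.33 4.04 0.91 1.13]
50 0.1 0.0 [ 1.57  0.7  -1.09  2.25  3.03  0.18  2.5 ]
50 0.2 0.014 [ 1.63  0.42 -1.09  2.16 -1.    0.18  0.07]
45 0.036 0.0 [ 1.38  0.71 -0.88  2.23  3.13  0.21  2.38]
45 0.1 0.0 [ 1.62  0.74 -1.21  2.21  1.92  0.2  -2.68]
45 0.2 0.0 [ 1.45  0.33 -0.91  2.16 -1.    0.21 -0.01]
40 0.036 0.0 [ 1.56  0.9  -1.21  2.19  1.83  0.36 -2.53]
40 0.1 0.0 [ 1.53  0.65 -1.13  2.17  1.35  0.18 -2.2 ]
40 0.2 0.0 [ 0.9   0.22 -0.32  2.13 -1.    0.36 -0.1 ]
```

```bash
cat > t3.py <<'E'
import t2; from t2 import *
mid=QL.mean(1); half=(QL[:,1]-QL[:,0])/2
def RT(yaw,pit): return R.from_euler("z",yaw,degrees=True)*R.from_euler("x",180,degrees=True)*R.from_euler("y",pit,degrees=True)
def solve(pos,yaw,pit,q0,wq=1e-3,ref=None):
    ref=q0 if ref is None else ref; Rt=RT(yaw,pit)
    g=lambda q:(lambda a,b:np.r_[10*(a-pos),3*(Rt.inv()*b).as_rotvec(),wq*(q-ref)/half])(*fk(q,p,s))
    f=least_squares(g,np.clip(q0,QL[:,0]+.02,QL[:,1]-.02),bounds=(QL[:,0]+.01,QL[:,1]-.01)); return f.x,np.linalg.norm(f.fun[:6])/10
def elbow_wrist(q):
    a=fk(q,p,s); r=a[1]; w=a[0]-r.apply([0,0,p[10]])
    l=p[7:]; r1=R.from_euler("z",s[0]*q[0])*R.from_euler("y",q[1]); e=np.array([0,0,l[0]])+r1.apply([l[4],l[5],l[1]]); return e,w
marg=lambda q:((half-np.abs(q-mid))).min()
if __name__=="__main__":
  rng=np.random.default_rng(1); out=[]
  for i in range(60):
    q,e=solve([.574,-.322,.036],-1,60,rng.uniform(QL[:,0],QL[:,1]),wq=2e-3,ref=mid)
    if e<1e-3: out.append((marg(q),q))
  out.sort(key=lambda t:-t[0])
  for m,q in out[:25:4]:
    tr=[m]
    for z in(.08,.13): 
        q2,e=solve([.574,-.322,z],-1,60,q if z<.1 else q2); tr+=[round(marg(q2),2),round(e,4)]
    q3,e=solve([.474,-.322,.094],-1,60,q); tr+=[round(marg(q3),2),round(e,4)]
    print(np.round(tr,3),q.round(2),[x.round(2).tolist() for x in elbow_wrist(q)])
E
python3 t3.py
```

```text
[0.101 0.09  0.    0.09  0.    0.01  0.   ] [0.53 0.72 0.24 2.36 3.91 1.1  1.38] [[0.3, -0.21, 0.7], [0.26, -0.32, 0.22]]
[0.101 0.09  0.    0.09  0.    0.01  0.   ] [0.53 0.72 0.24 2.36 3.91 1.1  1.38] [[0.3, -0.21, 0.7], [0.26, -0.32, 0.22]]
[0.101 0.09  0.    0.09  0.    0.01  0.   ] [0.53 0.72 0.24 2.36 3.91 1.1  1.38] [[0.3, -0.21, 0.7], [0.26, -0.32, 0.22]]
[0.101 0.09  0.    0.09  0.    0.01  0.   ] [0.53 0.72 0.24 2.36 3.91 1.1  1.38] [[0.3, -0.21, 0.7], [0.26, -0.32, 0.22]]
[0.101 0.09  0.    0.09  0.    0.01  0.   ] [0.53 0.72 0.24 2.36 3.91 1.1  1.38] [[0.3, -0.21, 0.7], [0.26, -0.32, 0.22]]
[0.101 0.09  0.    0.09  0.    0.01  0.   ] [0.53 0.72 0.24 2.36 3.91 1.1  1.38] [[0.3, -0.21, 0.7], [0.26, -0.32, 0.22]]
[0.101 0.09  0.    0.09  0.    0.01  0.   ] [0.53 0.72 0.24 2.36 3.91 1.1  1.38] [[0.3, -0.21, 0.7], [0.26, -0.32, 0.22]]
```

```bash
cat > t4.py <<'E'
import t3; from t3 import *
q0=s0["joint_positions"]
g=np.array([.53,.72,.24,2.36,3.91,1.1,1.38]); g,e=solve([.574,-.322,.036],-1,60,g); h,e2=solve([.574,-.322,.13],-1,60,g); print(h.round(3),e,e2)
np.save("goal.npy",np.array([g,h]))
def show(Q):
  for a in Q:
    t,r=fk(a,p,s); d=r.apply([0,0,1]); e,w=elbow_wrist(a)
    # lowest chalet/gripper corner
    c=t+r.apply([[x,y,z] for x in(-.05,.05) for y in(-.06,.06) for z in(.0,-.1)]); print(a.round(2),t.round(3),"dir",d.round(2),"low",c[:,2].min().round(3),"w",w.round(2))
show(np.array([q0+(h-q0)*u for u in np.linspace(0,1,9)]))
E
python3 t4.py
```

```text
[0.429 0.495 0.358 2.374 4.057 0.965 1.179] 1.2000809358976916e-10 1.5918921274996684e-08
[-0.25 -0.29  0.55  2.4  -0.89  0.19 -0.38] [ 0.539 -0.169  0.316] dir [ 0.79  0.02 -0.61] low 0.276 w [ 0.25 -0.18  0.54]
[-0.16 -0.19  0.53  2.4  -0.27  0.28 -0.18] [ 0.484 -0.209  0.232] dir [ 0.6  -0.06 -0.79] low 0.184 w [ 0.26 -0.19  0.52]
[-0.08 -0.09  0.5   2.4   0.35  0.38  0.01] [ 0.409 -0.295  0.175] dir [ 0.37 -0.26 -0.89] low 0.14 w [ 0.27 -0.2   0.5 ]
[0.01 0.01 0.48 2.39 0.97 0.48 0.21] [ 0.35  -0.409  0.173] dir [ 0.19 -0.53 -0.83] low 0.139 w [ 0.28 -0.22  0.48]
[0.09 0.1  0.45 2.39 1.59 0.58 0.4 ] [ 0.342 -0.512  0.217] dir [ 0.15 -0.76 -0.63] low 0.157 w [ 0.29 -0.23  0.45]
[0.17 0.2  0.43 2.39 2.2  0.67 0.6 ] [ 0.398 -0.568  0.266] dir [ 0.3  -0.86 -0.41] low 0.205 w [ 0.29 -0.25  0.42]
[0.26 0.3  0.41 2.38 2.82 0.77 0.79] [ 0.494 -0.553  0.274] dir [ 0.58 -0.76 -0.3 ] low 0.2 w [ 0.28 -0.28  0.38]
[0.34 0.4  0.38 2.38 3.44 0.87 0.98] [ 0.572 -0.464  0.222] dir [ 0.82 -0.46 -0.35] low 0.16 w [ 0.27 -0.3   0.35]
[0.43 0.5  0.36 2.37 4.06 0.97 1.18] [ 0.574 -0.322  0.13 ] dir [ 0.87 -0.02 -0.5 ] low 0.087 w [ 0.26 -0.32  0.31]
```

```bash
cat > ch.py <<'E'
import sys, t3; from t3 import *
# next chunk along straight joint path from present joints to target joints
def chunk(h,q0=None,maxrow=8,stepdeg=9.5,stepm=.05,grip=1):
    st=s0; q0=st["joint_positions"]; P0=np.array(st["tcp_pos"]); R0=R.from_quat(st["tool_rot"])
    u=0; rows=[]; lt,lr=fk(q0,p,s)
    while u<1 and len(rows)<maxrow:
        v=u
        while v<1:
            v2=min(1,v+.002); t,r=fk(q0+(h-q0)*v2,p,s)
            if np.linalg.norm(t-lt)>stepm or np.degrees((lr.inv()*r).magnitude())>stepdeg or np.abs((h-q0)*(v2-u)).max()>.2: break
            v=v2
        t,r=fk(q0+(h-q0)*v,p,s); d=R0.inv().apply(t-P0)/.15
        if np.abs(d).max()>1: break
        rows.append([grip]+[round(float(x),3) for x in d]+[round(float(x),4) for x in (R0.inv()*r).as_rotvec()/(2*np.pi)]); u=v; lt,lr=t,r
    print("u",round(u,2)); print(rows)
if __name__=="__main__":
    print(s0["joint_positions"].round(2),np.round(s0["tcp_pos"],3),s0["gripper_width"])
    chunk(np.load("goal.npy")[1])
E
python3 ch.py
```

```text
[-0.25 -0.29  0.55  2.4  -0.89  0.19 -0.38] [ 0.539 -0.169  0.316] 0.5941047672611566
u 0.17
[[1, -0.12, 0.024, 0.024, -0.0003, -0.0074, -0.0239], [1, -0.246, 0.06, 0.042, -0.0001, -0.0154, -0.0477], [1, -0.377, 0.106, 0.054, 0.0007, -0.0238, -0.0712], [1, -0.511, 0.165, 0.057, 0.0022, -0.0328, -0.0945], [1, -0.645, 0.235, 0.053, 0.0042, -0.0421, -0.1176], [1, -0.779, 0.317, 0.039, 0.0069, -0.0519, -0.1405], [1, -0.908, 0.411, 0.018, 0.0103, -0.062, -0.1631]]
```

step_arm:
  commands:
    - [1,-0.12,0.024,0.024,0,-0.007,-0.024]
    - [1,-0.246,0.06,0.042,0,-0.015,-0.048]
    - [1,-0.377,0.106,0.054,0.001,-0.024,-0.071]
    - [1,-0.511,0.165,0.057,0.002,-0.033,-0.0945]
    - [1,-0.645,0.235,0.053,0.004,-0.042,-0.1176]
    - [1,-0.779,0.317,0.039,0.007,-0.052,-0.1405]
    - [1,-0.908,0.411,0.018,0.01,-0.062,-0.163]
    - [1,-0.908,0.411,0.018,0.01,-0.062,-0.163]

```text
t: 23.2
tcp_pos: [0.4583, -0.2339, 0.2062]
tool_rot: [0.841, 0.462, 0.209, 0.187]
wrist_force: [0.4, 0.3, -2.0]
gripper_width: 0.591
finger_force: 30.0
```

```bash
python3 ch.py
```

```text
[ 0.02 -0.13  0.38  2.39 -0.15  0.31 -0.03] [ 0.458 -0.234  0.206] 0.5907219013060446
u 0.15
[[1, -0.156, -0.066, 0.033, 0.0053, -0.0086, -0.0236], [1, -0.32, -0.121, 0.055, 0.0113, -0.0171, -0.0471], [1, -0.491, -0.164, 0.067, 0.0179, -0.0254, -0.0705], [1, -0.665, -0.193, 0.07, 0.025, -0.0336, -0.0938], [1, -0.841, -0.206, 0.062, 0.0327, -0.0415, -0.117]]
```

step_arm:
  commands:
    - [1,-0.156,-0.066,0.033,0.005,-0.009,-0.024]
    - [1,-0.32,-0.121,0.055,0.011,-0.017,-0.047]
    - [1,-0.491,-0.164,0.067,0.018,-0.025,-0.0705]
    - [1,-0.665,-0.193,0.07,0.025,-0.0336,-0.094]
    - [1,-0.841,-0.206,0.062,0.033,-0.0415,-0.117]
    - [1,-0.841,-0.206,0.062,0.033,-0.0415,-0.117]

```text
t: 23.95
tcp_pos: [0.3803, -0.3273, 0.1604]
tool_rot: [0.655, 0.722, -0.027, 0.221]
wrist_force: [0.3, 0.4, -1.9]
gripper_width: 0.596
finger_force: 30.0
```

```bash
python3 ch.py
```

```text
[ 0.13 -0.04  0.33  2.39  0.47  0.41  0.16] [ 0.38  -0.327  0.16 ] 0.596178342662021
u 0.22
[[1, -0.131, -0.115, 0.039, 0.0079, -0.0071, -0.0238], [1, -0.271, -0.218, 0.068, 0.0161, -0.0139, -0.0477], [1, -0.419, -0.305, 0.087, 0.0246, -0.0204, -0.0715], [1, -0.573, -0.375, 0.097, 0.0333, -0.0266, -0.0954], [1, -0.731, -0.425, 0.098, 0.0421, -0.0324, -0.1192], [1, -0.888, -0.454, 0.093, 0.051, -0.0381, -0.143]]
```

step_arm:
  commands:
    - [1,-0.131,-0.115,0.039,0.008,-0.007,-0.024]
    - [1,-0.271,-0.218,0.068,0.016,-0.014,-0.048]
    - [1,-0.419,-0.305,0.087,0.0246,-0.0204,-0.0715]
    - [1,-0.573,-0.375,0.097,0.0333,-0.0266,-0.0954]
    - [1,-0.731,-0.425,0.098,0.042,-0.0324,-0.119]
    - [1,-0.888,-0.454,0.093,0.051,-0.038,-0.143]
    - [1,-0.888,-0.454,0.093,0.051,-0.038,-0.143]

```text
t: 24.82
tcp_pos: [0.3249, -0.4656, 0.1779]
tool_rot: [0.298, 0.889, -0.304, 0.166]
wrist_force: [0.8, 0.5, -1.9]
gripper_width: 0.594
finger_force: 30.0
```

```bash
python3 ch.py
```

```text
[0.17 0.08 0.36 2.39 1.24 0.53 0.38] [ 0.325 -0.466  0.178] 0.5936297508771575
u 0.37
[[1, -0.088, -0.121, 0.042, 0.0085, -0.0054, -0.024], [1, -0.189, -0.226, 0.076, 0.017, -0.0106, -0.0481], [1, -0.303, -0.313, 0.102, 0.0254, -0.0157, -0.0721], [1, -0.426, -0.378, 0.12, 0.0337, -0.0209, -0.0961], [1, -0.555, -0.42, 0.131, 0.0419, -0.0262, -0.12], [1, -0.688, -0.436, 0.136, 0.05, -0.0316, -0.1438], [1, -0.821, -0.427, 0.136, 0.0579, -0.0372, -0.1675], [1, -0.95, -0.392, 0.132, 0.0657, -0.0432, -0.191]]
```

step_arm:
  commands:
    - [1,-0.088,-0.121,0.042,0.0085,-0.005,-0.024]
    - [1,-0.189,-0.226,0.076,0.017,-0.0106,-0.048]
    - [1,-0.303,-0.313,0.102,0.0254,-0.0157,-0.072]
    - [1,-0.426,-0.378,0.12,0.0337,-0.021,-0.096]
    - [1,-0.555,-0.42,0.131,0.042,-0.0262,-0.12]
    - [1,-0.688,-0.436,0.136,0.05,-0.0316,-0.1438]
    - [1,-0.821,-0.427,0.136,0.058,-0.0372,-0.1675]
    - [1,-0.95,-0.392,0.132,0.0657,-0.0432,-0.191]
    - [1,-0.95,-0.392,0.132,0.0657,-0.0432,-0.191]

```text
t: 25.95
tcp_pos: [0.3991, -0.5769, 0.2564]
tool_rot: [-0.266, 0.796, -0.543, 0.017]
wrist_force: [0.3, -0.4, -3.1]
gripper_width: 0.594
finger_force: 30.0
```

```bash
python3 ch.py
```

```text
[0.23 0.23 0.39 2.38 2.28 0.68 0.66] [ 0.399 -0.577  0.256] 0.5942666882657063
u 0.45
[[1, -0.102, -0.088, 0.034, 0.0083, -0.0064, -0.0236], [1, -0.224, -0.159, 0.056, 0.0169, -0.0131, -0.0469], [1, -0.369, -0.212, 0.067, 0.0259, -0.0204, -0.0704], [1, -0.529, -0.241, 0.063, 0.0352, -0.0282, -0.0935], [1, -0.701, -0.244, 0.045, 0.0448, -0.0365, -0.116], [1, -0.886, -0.22, 0.01, 0.0551, -0.0456, -0.1384]]
```

step_arm:
  commands:
    - [1,-0.102,-0.088,0.034,0.008,-0.006,-0.0236]
    - [1,-0.224,-0.159,0.056,0.017,-0.013,-0.047]
    - [1,-0.369,-0.212,0.067,0.026,-0.0204,-0.0704]
    - [1,-0.529,-0.241,0.063,0.0352,-0.0282,-0.0935]
    - [1,-0.701,-0.244,0.045,0.045,-0.0365,-0.116]
    - [1,-0.886,-0.22,0.01,0.055,-0.0456,-0.1384]
    - [1,-0.886,-0.22,0.01,0.055,-0.0456,-0.1384]

```text
t: 26.82
tcp_pos: [0.5262, -0.5287, 0.2496]
tool_rot: [0.639, -0.499, 0.582, 0.059]
wrist_force: [0.1, -0.4, -2.3]
gripper_width: 0.596
finger_force: 30.0
```

```bash
python3 ch.py; python3 -c "
from h import *
cmd((.574,-.322,.15),-1,60)"
```

```text
[0.33 0.35 0.37 2.38 3.08 0.81 0.9 ] [ 0.526 -0.529  0.25 ] 0.5964836882455012
u 0.58
[[1, -0.163, -0.121, 0.014, 0.0117, -0.0085, -0.022], [1, -0.349, -0.23, 0.006, 0.0241, -0.0171, -0.0432], [1, -0.559, -0.325, -0.027, 0.0376, -0.026, -0.0639], [1, -0.789, -0.403, -0.09, 0.0521, -0.0351, -0.084]]
cmd [-1.375 -0.57  -0.477] [ 0.0984 -0.0613 -0.1344] rows>=3.8 6.0 tcp [ 0.5262 -0.5287  0.2496]
```

step_arm:
  commands:
    - [1,-0.163,-0.121,0.014,0.012,-0.0085,-0.022]
    - [1,-0.349,-0.23,0.006,0.024,-0.017,-0.043]
    - [1,-0.559,-0.325,-0.027,0.0376,-0.026,-0.064]
    - [1,-0.789,-0.403,-0.09,0.052,-0.035,-0.084]
    - [1,-0.789,-0.403,-0.09,0.052,-0.035,-0.084]

```text
t: 27.45
tcp_pos: [0.5801, -0.4233, 0.1894]
tool_rot: [0.807, -0.22, 0.546, 0.051]
wrist_force: [0.1, -0.6, -2.3]
gripper_width: 0.593
finger_force: 30.0
```

```bash
python3 -c "
from h import *
cmd((.574,-.322,.14),-1,60);print(manip.observe()['joint_positions'].round(2))"
```

```text
cmd [-0.513 -0.537 -0.121] [ 0.047  -0.0222 -0.0519] rows>=1.8 2.5 tcp [ 0.5801 -0.4233  0.1894]
[0.4  0.43 0.35 2.38 3.64 0.89 1.07]
```

step_arm:
  commands:
    - [1,-0.17,-0.2,0,0.015,-0.007,-0.017]
    - [1,-0.34,-0.37,-0.06,0.031,-0.0148,-0.0346]
    - [1,-0.513,-0.537,-0.121,0.047,-0.0222,-0.052]
    - [1,-0.513,-0.537,-0.121,0.047,-0.0222,-0.052]
    - [1,-0.513,-0.537,-0.121,0.047,-0.0222,-0.052]

```text
t: 28.08
tcp_pos: [0.5744, -0.3228, 0.1407]
tool_rot: [0.866, -0.007, 0.5, 0.005]
wrist_force: [-0.3, 0.2, -1.6]
gripper_width: 0.59
finger_force: 30.0
```

Run:
```python
from h import *
s=manip.observe(); print(s['joint_positions'].round(2)); cmd((.574,-.322,.06),-1,60)
T,Rt=np.array(s["tcp_pos"]),R.from_quat(s["tool_rot"])
# chalet in tool frame from the grasp on the pan
Rg=R.from_quat([.96382398,.05671319,-.25999209,.01520077]); tg=np.array([.5868,.2070,.0664])
Ro=Rg.inv()*R.from_euler("z",6.8,degrees=True); o=Rg.inv().apply(np.array([.608,.2098,.055])-tg); o[1]=0
Rc=Rt*Ro; oc=T+Rt.apply(o); foot=oc+Rc.apply([-.0415,0,.03]); print("foot",foot.round(4),"x",Rc.apply([1,0,0]).round(3),"z",Rc.apply([0,0,1]).round(3))
F=np.array([[-41.5,-28,0],[-41.5,28,0],[-41.5,28,60],[-41.5,-28,60],[21,28,60],[21,-28,60],[41.5,0,60],[41.5,0,0],[21,32,0],[21,-32,0]])/1000
W=oc+Rc.apply(F); L=np.array([[.034,.032],[.034,-.032],[-.034,-.032],[-.034,.032]])
P=np.c_[np.array([.5556,-.3217])+L,np.full(4,.016)]
out=[]
for n in("wrist","scene"):
    C,im=snap(n,n+"5.png")
    q=w2px(C,W);pp=w2px(C,P);g=im.copy()
    for a,b in((0,1),(1,2),(2,3),(3,0),(2,4),(3,5),(4,6),(5,6),(6,7)): cv2.line(g,tuple(np.round(q[a]*8).astype(int)),tuple(np.round(q[b]*8).astype(int)),(0,255,0),1,cv2.LINE_AA,3)
    cv2.polylines(g,[np.round(pp*8).astype(int)],True,(255,255,0),1,cv2.LINE_AA,3)
    for nm in("place","chalet_foot","neighbour_a"):
        for r in manip.spot_point(n,nm)[:3]: print(n,nm,np.round(r["xy"]),round(r["conf"],2),px2w(C,r["xy"],.016).round(3))
    if n=="scene": g=cv2.resize(g[200:400,180:400],(660,600),interpolation=cv2.INTER_CUBIC)
    cv2.imwrite("pics/v5%s.png"%n,g)
```

```text
[0.44 0.46 0.34 2.37 4.07 0.93 1.16]
cmd [-0.468 -0.006  0.266] [ 0.0003 -0.0002  0.0002] rows>=1.3 0.0 tcp [ 0.5744 -0.3228  0.1407]
foot [ 0.5559 -0.3225  0.1205] x [-0.004  0.003  1.   ] z [-1.     0.018 -0.004]
scene place [258. 334.] 0.63 [ 0.564 -0.326  0.016]
scene chalet_foot [175. 290.] 0.83 [ 0.349 -0.319  0.016]
scene chalet_foot [262. 222.] 0.82 [ 0.362 -0.036  0.016]
scene chalet_foot [251. 290.] 0.74 [ 0.488 -0.245  0.016]
scene neighbour_a [290. 288.] 0.82 [ 0.554 -0.202  0.016]
scene neighbour_a [317. 261.] 0.79 [ 0.564 -0.101  0.016]
```

View pics/v5scene.png

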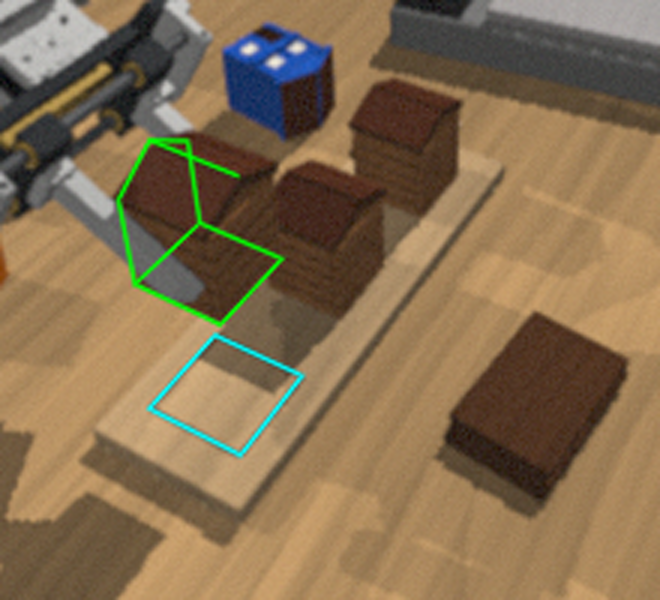

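The scene crop shows the chalet held upright above the row at about (200,230). The cyan place outline is at (225,395), and both neighbours and the panels are undisturbed. I'll lower it and check again just above the board.

step_arm:
  commands:
    - [1,-0.15,0,0.08,0,0,0]
    - [1,-0.3,0,0.17,0,0,0]
    - [1,-0.47,0,0.265,0,0,0]
    - [1,-0.55,0,0.31,0,0,0]
    - [1,-0.55,0,0.31,0,0,0]
    - [1,-0.55,0,0.31,0,0,0]

```text
t: 29.22
tcp_pos: [0.5728, -0.3214, 0.0456]
tool_rot: [0.866, -0.004, 0.5, 0.005]
wrist_force: [0.4, -0.4, -2.1]
gripper_width: 0.598
finger_force: 30.0
```

```bash
cat > v6.py <<'E'
from h import *
s=manip.observe(); print(s['joint_positions'].round(2),s["wrist_force"].round(1)); cmd((.574,-.322,.036),-1,60)
T,Rt=np.array(s["tcp_pos"]),R.from_quat(s["tool_rot"])
Rg=R.from_quat([.96382398,.05671319,-.25999209,.01520077]); tg=np.array([.5868,.2070,.0664])
Ro=Rg.inv()*R.from_euler("z",6.8,degrees=True); o=Rg.inv().apply(np.array([.608,.2098,.055])-tg); o[1]=0
Rc=Rt*Ro; oc=T+Rt.apply(o); foot=oc+Rc.apply([-.0415,0,.03]); print("foot",foot.round(4))
F=np.array([[-41.5,-28,0],[-41.5,28,0],[-41.5,28,60],[-41.5,-28,60],[21,28,0],[21,-28,0],[41.5,0,0]])/1000
W=oc+Rc.apply(F); L=np.array([[.034,.032],[.034,-.032],[-.034,-.032],[-.034,.032]])
P=np.c_[np.array([.5556,-.3217])+L,np.full(4,.016)]
C,im=snap("scene"); g=im.copy(); q=w2px(C,W); pp=w2px(C,P); I=lambda v:tuple(np.round(v*8).astype(int))
for a,b in((0,1),(2,3),(3,0),(1,4),(0,5),(4,6),(5,6)): cv2.line(g,I(q[a]),I(q[b]),(0,255,0),1,cv2.LINE_AA,3)
cv2.polylines(g,[np.round(pp*8).astype(int)],True,(255,255,0),1,cv2.LINE_AA,3)
cr=lambda a:cv2.resize(a[270:370,200:300],(400,400),interpolation=cv2.INTER_CUBIC)
C,w=snap("wrist"); pp=w2px(C,P); print("place in wrist",pp.round())
t=manip.read_camera("top"); tc=cv2.resize(t[140:215,420:520],(267,200),interpolation=cv2.INTER_CUBIC)
wc=cv2.resize(w,(320,200)); bot=np.zeros((200,800,3),np.uint8); bot[:,:320]=wc; bot[:,330:597]=tc
cv2.imwrite("pics/v6.png",np.vstack([np.hstack([cr(im),cr(g)]),bot]))
E
python3 v6.py
```

```text
[0.48 0.71 0.3  2.37 3.93 1.11 1.35] [ 0.4 -0.4 -2.1]
cmd [-0.051  0.004  0.039] [-0.0005  0.0001  0.001 ] rows>=0.2 0.0 tcp [ 0.5728 -0.3214  0.0456]
foot [ 0.5542 -0.3213  0.0254]
place in wrist [[280. 252.]
 [365. 251.]
 [377. 344.]
 [271. 345.]]
```

View pics/v6.png

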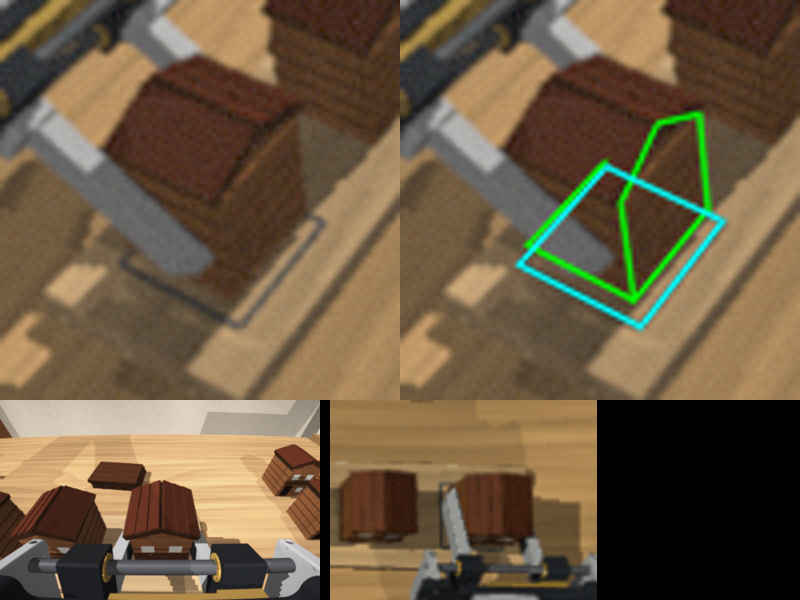

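The raw scene crop shows the chalet over the drawn outline. The cyan prediction matches the drawn place at (240,325), and the green model matches the chalet to within a few mm. I'll set it down gently.

step_arm:
  commands:
    - [1,-0.015,0.002,0.011,0,0,0]
    - [1,-0.03,0.004,0.022,0,0,0.001]
    - [1,-0.04,0.004,0.03,0,0,0.001]
    - [1,-0.042,0.004,0.034,0,0,0.001]
    - [1,-0.042,0.004,0.034,0,0,0.001]
    - [1,-0.042,0.004,0.034,0,0,0.001]

```text
t: 30.12
tcp_pos: [0.5738, -0.3219, 0.0369]
tool_rot: [0.866, -0.007, 0.499, 0.003]
wrist_force: [-2.9, 0.2, 5.6]
gripper_width: 0.595
finger_force: 30.0
```

step_arm:
  commands:
    - [0.2,0,0,0,0,0,0]
    - [-0.2,0,0,0,0,0,0]
    - [-0.6,0,0,0,0,0,0]
    - [-0.9,0,0,0,0,0,0]
    - [-0.9,0,0,0,0,0,0]

```text
t: 30.75
tcp_pos: [0.5738, -0.3217, 0.0366]
tool_rot: [0.866, -0.007, 0.499, 0.003]
wrist_force: [-0.0, 0.4, -0.5]
gripper_width: 0.883
finger_force: 0.0
```

```bash
python3 -c "
from h import *
s=manip.observe(); print(s['gripper_width'],s['finger_force'],s['wrist_force'])
cmd((.504,-.322,.0775),-1,60); cmd((.54,-.322,.16),-1,60)
for n in('scene','top'):
  C,im=snap(n,n+'7.png')
  for nm in('place','chalet_foot','neighbour_a','chalet'):
    for r in manip.spot_point(n,nm)[:4]: print(n,nm,np.round(r['xy']),round(r['conf'],2),px2w(C,r['xy'],.016).round(3))
"
```

```text
0.8831815215232082 0.0 [-0.02047477  0.44504971 -0.50997966]
cmd [ 0.003  0.008 -0.539] [-0.0006  0.0003 -0.    ] rows>=1.3 0.0 tcp [ 0.5738 -0.3217  0.0366]
cmd [ 0.599  0.003 -0.608] [-0.0006  0.0003 -0.    ] rows>=2.0 0.0 tcp [ 0.5738 -0.3217  0.0366]
scene place [386. 195.] 0.4 [0.602 0.251 0.016]
scene chalet_foot [262. 218.] 0.91 [ 0.352 -0.022  0.016]
scene chalet_foot [256. 331.] 0.9 [ 0.557 -0.322  0.016]
scene chalet_foot [175. 289.] 0.65 [ 0.346 -0.317  0.016]
scene chalet_foot [237. 314.] 0.65 [ 0.501 -0.307  0.016]
scene neighbour_a [314. 264.] 0.9 [ 0.562 -0.112  0.016]
scene neighbour_a [289. 289.] 0.72 [ 0.554 -0.205  0.016]
scene chalet [157. 301.] 0.75 [ 0.34  -0.358  0.016]
scene chalet [277. 235.] 0.69 [ 0.429 -0.064  0.016]
scene chalet [266. 319.] 0.6 [ 0.557 -0.291  0.016]
top place [472. 183.] 0.37 [ 0.555 -0.321  0.016]
top chalet_foot [373. 250.] 0.65 [ 0.369 -0.044  0.016]
top chalet_foot [314. 208.] 0.57 [0.484 0.116 0.016]
top chalet_foot [481. 254.] 0.54 [ 0.36  -0.338  0.016]
top chalet_foot [471. 181.] 0.2 [ 0.563 -0.319  0.016]
top neighbour_a [392. 182.] 0.85 [ 0.556 -0.099  0.016]
top neighbour_a [433. 184.] 0.72 [ 0.554 -0.212  0.016]
top chalet [437. 288.] 0.97 [ 0.271 -0.215  0.016]
top chalet [479. 167.] 0.93 [ 0.601 -0.341  0.016]
top chalet [482. 267.] 0.49 [ 0.327 -0.339  0.016]
```

step_arm:
  commands:
    - [-0.9,0,0,-0.15,0,0,0]
    - [-0.9,0,0,-0.35,0,0,0]
    - [-0.9,0,0,-0.55,0,0,0]
    - [-0.9,0.15,0.1,-0.6,0,0,0]
    - [-0.9,0.4,0.3,-0.65,0,0,0]
    - [-0.9,0.4,0.3,-0.65,0,0,0]

```text
t: 32.0
tcp_pos: [0.5019, -0.3347, 0.0679]
tool_rot: [0.877, -0.021, 0.48, -0.019]
wrist_force: [-0.7, -1.0, -2.1]
gripper_width: 0.952
finger_force: 0.0
```

```bash
cat > t5.py <<'E'
import t3; from t3 import *
q0=s0["joint_positions"]; print(q0.round(2),np.round(s0["tcp_pos"],3))
k,e=solve([.45,-.05,.22],5,0,np.array([.161,.357,-.548,1.66,.201,1.186,-1.955])); print("key hover",k.round(2),e)
np.save("k.npy",k)
for u in np.linspace(0,1,13):
    a=q0+(k-q0)*u; t,r=fk(a,p,s); c=t+r.apply([[x,y,z] for x in(-.04,.04) for y in(-.09,.09) for z in(-.08,-.15)]); print(a.round(2),t.round(3),"dir",r.apply([0,0,1]).round(2),"low",c[:,2].min().round(3),"w",elbow_wrist(a)[1].round(2))
E
python3 t5.py
```

```text
[ 0.91  0.57 -0.02  2.39  4.15  0.89  1.34] [ 0.502 -0.335  0.068]
key hover [ 0.5   0.08 -0.55  2.04  0.05  1.04 -1.56] 2.133926765836586e-08
[ 0.91  0.57 -0.02  2.39  4.15  0.89  1.34] [ 0.502 -0.335  0.068] dir [ 0.84  0.01 -0.54] low 0.073 w [ 0.19 -0.34  0.26]
[ 0.87  0.53 -0.07  2.36  3.81  0.9   1.1 ] [ 0.548 -0.41   0.126] dir [ 0.88 -0.21 -0.43] low 0.1 w [ 0.23 -0.33  0.28]
[ 0.84  0.49 -0.11  2.33  3.46  0.91  0.85] [ 0.571 -0.477  0.185] dir [ 0.85 -0.41 -0.33] low 0.129 w [ 0.26 -0.33  0.3 ]
[ 0.8   0.45 -0.15  2.3   3.12  0.92  0.61] [ 0.571 -0.531  0.237] dir [ 0.76 -0.6  -0.25] low 0.162 w [ 0.29 -0.31  0.33]
[ 0.77  0.4  -0.2   2.27  2.78  0.94  0.37] [ 0.553 -0.569  0.276] dir [ 0.63 -0.75 -0.21] low 0.2 w [ 0.32 -0.3   0.35]
[ 0.74  0.36 -0.24  2.25  2.44  0.95  0.13] [ 0.525 -0.588  0.297] dir [ 0.48 -0.85 -0.22] low 0.22 w [ 0.35 -0.28  0.38]
[ 0.7   0.32 -0.28  2.22  2.1   0.96 -0.11] [ 0.492 -0.583  0.299] dir [ 0.32 -0.9  -0.29] low 0.232 w [ 0.38 -0.25  0.41]
[ 0.67  0.28 -0.33  2.19  1.75  0.98 -0.35] [ 0.463 -0.554  0.285] dir [ 0.18 -0.9  -0.41] low 0.249 w [ 0.4  -0.23  0.43]
[ 0.63  0.24 -0.37  2.16  1.41  0.99 -0.59] [ 0.441 -0.498  0.26 ] dir [ 0.07 -0.83 -0.56] low 0.267 w [ 0.42 -0.2   0.46]
[ 0.6   0.2  -0.42  2.13  1.07  1.   -0.83] [ 0.43  -0.417  0.231] dir [-0.   -0.7  -0.72] low 0.242 w [ 0.43 -0.16  0.49]
[ 0.56  0.16 -0.46  2.1   0.73  1.01 -1.07] [ 0.431 -0.312  0.209] dir [-0.03 -0.51 -0.86] low 0.234 w [ 0.44 -0.13  0.52]
[ 0.53  0.12 -0.5   2.07  0.39  1.03 -1.32] [ 0.439 -0.188  0.203] dir [-0.03 -0.27 -0.96] low 0.254 w [ 0.45 -0.09  0.55]
[ 0.5   0.08 -0.55  2.04  0.05  1.04 -1.56] [ 0.45 -0.05  0.22] dir [-0. -0. -1.] low 0.3 w [ 0.45 -0.05  0.58]
```

step_arm:
  commands:
    - [1,0,0,0,0,0,0]
    - [1,0,0,0,0,0,0]
    - [1,0,0,0,0,0,0]
    - [1,0,0,0,0,0,0]
    - [1,0,0,0,0,0,0]
    - [1,0,0,0,0,0,0]

```text
t: 32.75
tcp_pos: [0.5029, -0.3347, 0.0675]
tool_rot: [0.877, -0.021, 0.48, -0.019]
wrist_force: [0.0, -0.7, 1.0]
gripper_width: 0.348
finger_force: 0.0
```

```bash
cat > t6.py <<'E'
import t3; from t3 import *
q0=s0["joint_positions"]; print(q0.round(2),np.round(s0["tcp_pos"],4),s0["gripper_width"],s0["wrist_force"].round(1))
n=np.load("k.npy")
for yaw in(-5,-20,-35):
  for pit in(50,57,65):
    q,e=solve([.50,-.43,.12],yaw,pit,q0); print(yaw,pit,q.round(2),round(e,4),round(marg(q),2))
from h import cmd
cmd((.50,-.43,.12),-20,57,s0)
C,im=snap('top')
for nm in('neighbour_a','chalet','chalet_foot'):
    for r in manip.spot_point('top',nm)[:4]: print(nm,np.round(r['xy']),round(r['conf'],2),px2w(C,r['xy'],.016).round(3))
E
python3 t6.py
```

```text
[ 0.9   0.57 -0.02  2.39  4.15  0.89  1.34] [ 0.5029 -0.3347  0.0675] 0.3478305455244101 [ 0.  -0.7  1. ]
-5 50 [ 1.73  0.62 -0.98  2.22  4.15  0.17  1.44] 0.0119 0.01
-5 57 [ 1.84  0.75 -1.06  2.22  4.15  0.21  1.56] 0.0 0.01
-5 65 [0.43 0.76 0.74 2.33 4.15 1.42 1.12] 0.0 0.01
-20 50 [0.68 0.37 0.14 2.35 3.93 0.55 1.13] 0.0 0.11
-20 57 [0.77 0.43 0.06 2.4  3.78 0.74 1.33] 0.0 0.06
-20 65 [ 0.9   0.53 -0.04  2.44  3.69  0.98  1.49] 0.0 0.02
-35 50 [0.5  0.34 0.14 2.41 3.23 0.48 1.47] 0.0 0.05
-35 57 [ 0.91  0.41 -0.33  2.45  3.03  0.71  1.76] 0.0 0.01
-35 65 [ 1.66  0.92 -1.22  2.45  2.77  1.    2.57] 0.0075 0.01
cmd [ 0.319  0.616 -0.213] [-0.0488  0.0004  0.0213] rows>=1.7 1.8 tcp [ 0.5029 -0.3347  0.0675]
neighbour_a [393. 182.] 0.59 [ 0.556 -0.1    0.016]
neighbour_a [434. 184.] 0.56 [ 0.553 -0.213  0.016]
chalet [480. 170.] 0.77 [ 0.593 -0.344  0.016]
chalet [481. 266.] 0.7 [ 0.328 -0.337  0.016]
chalet [375. 231.] 0.64 [ 0.422 -0.05   0.016]
chalet [435. 291.] 0.61 [ 0.263 -0.21   0.016]
chalet_foot [472. 182.] 0.97 [ 0.561 -0.32   0.016]
chalet_foot [484. 255.] 0.78 [ 0.36  -0.345  0.016]
chalet_foot [428. 274.] 0.61 [ 0.307 -0.193  0.016]
```

```bash
python3 -c "
from h import *
cmd((.49,-.40,.08),-12,53);cmd((.50,-.43,.12),-20,50)"
```

```text
cmd [ 0.048  0.429 -0.122] [-0.0298 -0.0113  0.0102] rows>=1.1 1.1 tcp [ 0.5027 -0.3351  0.0675]
cmd [ 0.32   0.613 -0.212] [-0.0474 -0.0189  0.0242] rows>=1.7 1.9 tcp [ 0.5027 -0.3351  0.0675]
```

step_arm:
  commands:
    - [1,0.02,0.15,-0.06,-0.01,-0.004,0.003]
    - [1,0.04,0.3,-0.1,-0.02,-0.008,0.007]
    - [1,0.05,0.43,-0.122,-0.03,-0.011,0.01]
    - [1,0.18,0.52,-0.17,-0.039,-0.015,0.017]
    - [1,0.32,0.613,-0.212,-0.047,-0.019,0.024]
    - [1,0.32,0.613,-0.212,-0.047,-0.019,0.024]

```text
t: 33.7
tcp_pos: [0.5015, -0.4305, 0.1227]
tool_rot: [0.892, -0.156, 0.418, 0.074]
wrist_force: [0.4, -0.0, -1.4]
gripper_width: 0.005
finger_force: 0.0
```

```bash
python3 t5.py; sed -i 's/np.load("goal.npy")\[1\]/np.load("k.npy")/' ch.py; python3 ch.py
```

```text
[0.79 0.36 0.01 2.34 3.91 0.51 1.17] [ 0.502 -0.43   0.123]
key hover [ 0.5   0.08 -0.55  2.04  0.05  1.04 -1.56] 2.1345875085219854e-08
[0.79 0.36 0.01 2.34 3.91 0.51 1.17] [ 0.502 -0.43   0.123] dir [ 0.72 -0.26 -0.64] low 0.143 w [ 0.24 -0.34  0.36]
[ 0.77  0.34 -0.04  2.32  3.58  0.55  0.95] [ 0.545 -0.461  0.18 ] dir [ 0.76 -0.37 -0.52] low 0.161 w [ 0.27 -0.32  0.37]
[ 0.74  0.31 -0.08  2.29  3.26  0.6   0.72] [ 0.57  -0.491  0.234] dir [ 0.76 -0.49 -0.42] low 0.183 w [ 0.29 -0.31  0.39]
[ 0.72  0.29 -0.13  2.26  2.94  0.64  0.49] [ 0.578 -0.517  0.279] dir [ 0.71 -0.61 -0.34] low 0.214 w [ 0.32 -0.3   0.4 ]
[ 0.69  0.27 -0.18  2.24  2.62  0.69  0.26] [ 0.572 -0.536  0.31 ] dir [ 0.63 -0.71 -0.31] low 0.246 w [ 0.34 -0.28  0.42]
[ 0.67  0.24 -0.22  2.21  2.3   0.73  0.04] [ 0.555 -0.544  0.325] dir [ 0.52 -0.79 -0.32] low 0.257 w [ 0.36 -0.26  0.44]
[ 0.64  0.22 -0.27  2.19  1.98  0.77 -0.19] [ 0.532 -0.536  0.322] dir [ 0.41 -0.83 -0.38] low 0.274 w [ 0.38 -0.23  0.46]
[ 0.62  0.19 -0.32  2.16  1.65  0.82 -0.42] [ 0.508 -0.508  0.305] dir [ 0.29 -0.83 -0.48] low 0.293 w [ 0.4 
[... 310 characters left out ...]
  -0.292  0.223] dir [ 0.06 -0.48 -0.88] low 0.247 w [ 0.44 -0.12  0.54]
[ 0.52  0.1  -0.5   2.06  0.37  1.   -1.33] [ 0.454 -0.178  0.211] dir [ 0.02 -0.26 -0.97] low 0.263 w [ 0.45 -0.08  0.56]
[ 0.5   0.08 -0.55  2.04  0.05  1.04 -1.56] [ 0.45 -0.05  0.22] dir [-0. -0. -1.] low 0.3 w [ 0.45 -0.05  0.58]
[0.79 0.36 0.01 2.34 3.91 0.51 1.17] [ 0.502 -0.43   0.123] 0.004660888550008138
u 0.16
[[1, 0.179, 0.026, 0.014, -0.0039, 0.0083, 0.0247], [1, 0.351, 0.058, 0.02, -0.007, 0.0168, 0.0494], [1, 0.503, 0.093, 0.017, -0.0092, 0.0249, 0.0724], [1, 0.646, 0.13, 0.006, -0.0108, 0.0331, 0.0955], [1, 0.779, 0.171, -0.01, -0.0118, 0.0414, 0.1186], [1, 0.902, 0.215, -0.033, -0.0123, 0.0498, 0.1418]]
```

step_arm:
  commands:
    - [1,0.179,0.026,0.014,-0.004,0.008,0.0247]
    - [1,0.351,0.058,0.02,-0.007,0.017,0.0494]
    - [1,0.503,0.093,0.017,-0.009,0.025,0.0724]
    - [1,0.646,0.13,0.006,-0.011,0.033,0.0955]
    - [1,0.779,0.171,-0.01,-0.012,0.0414,0.1186]
    - [1,0.902,0.215,-0.033,-0.012,0.05,0.1418]
    - [1,0.902,0.215,-0.033,-0.012,0.05,0.1418]

```text
t: 34.58
tcp_pos: [0.5673, -0.4883, 0.2263]
tool_rot: [0.662, -0.526, 0.531, -0.058]
wrist_force: [-1.2, 0.8, 0.5]
gripper_width: 0.002
finger_force: 0.0
```

```bash
sed -i 's/maxrow=8/maxrow=10/' ch.py; python3 ch.py
```

```text
[ 0.74  0.32 -0.07  2.3   3.3   0.6   0.73] [ 0.567 -0.488  0.226] 0.0019136175241993827
u 0.32
[[1, 0.112, -0.062, 0.009, -0.0001, 0.0079, 0.0242], [1, 0.22, -0.113, 0.011, 0.0002, 0.0157, 0.0485], [1, 0.32, -0.154, 0.006, 0.0009, 0.0232, 0.0729], [1, 0.411, -0.184, -0.006, 0.002, 0.0307, 0.0973], [1, 0.493, -0.204, -0.024, 0.0033, 0.038, 0.1217], [1, 0.564, -0.215, -0.047, 0.0049, 0.0452, 0.1461], [1, 0.623, -0.216, -0.075, 0.0067, 0.0524, 0.1705], [1, 0.668, -0.21, -0.107, 0.0086, 0.0596, 0.1949], [1, 0.699, -0.196, -0.143, 0.0107, 0.0668, 0.2191], [1, 0.715, -0.176, -0.183, 0.0128, 0.074, 0.2433]]
```

step_arm:
  commands:
    - [1,0.112,-0.062,0.009,0,0.008,0.0242]
    - [1,0.22,-0.113,0.011,0,0.0157,0.0485]
    - [1,0.32,-0.154,0.006,0.001,0.0232,0.073]
    - [1,0.411,-0.184,-0.006,0.002,0.0307,0.0973]
    - [1,0.493,-0.204,-0.024,0.0033,0.038,0.1217]
    - [1,0.564,-0.215,-0.047,0.005,0.0452,0.1461]
    - [1,0.623,-0.216,-0.075,0.0067,0.0524,0.1705]
    - [1,0.668,-0.21,-0.107,0.0086,0.0596,0.195]
    - [1,0.699,-0.196,-0.143,0.0107,0.067,0.219]
    - [1,0.715,-0.176,-0.183,0.013,0.074,0.243]

```text
t: 35.83
tcp_pos: [0.5497, -0.5453, 0.3232]
tool_rot: [0.012, 0.813, -0.488, 0.317]
wrist_force: [-0.4, -0.4, 0.4]
gripper_width: 0.004
finger_force: 0.0
```

```bash
python3 ch.py
```

```text
[ 0.65  0.24 -0.21  2.21  2.26  0.74 -0.  ] [ 0.55  -0.545  0.323] 0.003612964025311821
u 0.49
[[1, 0.034, -0.013, -0.034, 0.0019, 0.007, 0.0248], [1, 0.073, -0.011, -0.075, 0.004, 0.0141, 0.0494], [1, 0.116, 0.006, -0.124, 0.0062, 0.0214, 0.0738], [1, 0.16, 0.04, -0.181, 0.0086, 0.029, 0.098], [1, 0.206, 0.091, -0.249, 0.0114, 0.0373, 0.1229], [1, 0.251, 0.159, -0.328, 0.0145, 0.046, 0.1474], [1, 0.292, 0.243, -0.417, 0.0179, 0.0551, 0.1715], [1, 0.328, 0.342, -0.516, 0.0218, 0.0649, 0.195], [1, 0.358, 0.454, -0.628, 0.0262, 0.0752, 0.2181], [1, 0.38, 0.584, -0.756, 0.0315, 0.0867, 0.2413]]
```

step_arm:
  commands:
    - [1,0.034,-0.013,-0.034,0.002,0.007,0.0248]
    - [1,0.073,-0.011,-0.075,0.004,0.014,0.0494]
    - [1,0.116,0.006,-0.124,0.006,0.0214,0.0738]
    - [1,0.16,0.04,-0.181,0.0086,0.029,0.098]
    - [1,0.206,0.091,-0.249,0.0114,0.0373,0.123]
    - [1,0.251,0.159,-0.328,0.0145,0.046,0.1474]
    - [1,0.292,0.243,-0.417,0.018,0.055,0.1715]
    - [1,0.328,0.342,-0.516,0.022,0.065,0.195]
    - [1,0.358,0.454,-0.628,0.026,0.075,0.218]
    - [1,0.38,0.584,-0.756,0.0315,0.0867,0.241]

```text
t: 37.08
tcp_pos: [0.4753, -0.4253, 0.2607]
tool_rot: [0.705, 0.586, -0.191, 0.349]
wrist_force: [-0.1, -0.2, -0.4]
gripper_width: 0.004
finger_force: 0.0
```

```bash
python3 ch.py; python3 -c "
from h import *
cmd((.45,-.15,.23),5,0);cmd((.45,-.25,.25),5,0)"
```

```text
[ 0.56  0.16 -0.36  2.13  1.16  0.89 -0.77] [ 0.475 -0.425  0.261] 0.0037023748838341613
u 0.53
[[1, 0.167, -0.063, -0.088, 0.0073, 0.009, 0.0233], [1, 0.35, -0.124, -0.194, 0.0157, 0.018, 0.0463], [1, 0.547, -0.181, -0.319, 0.0254, 0.0269, 0.0692], [1, 0.751, -0.232, -0.463, 0.0364, 0.0355, 0.0913], [1, 0.965, -0.278, -0.632, 0.0488, 0.0438, 0.1129]]
cmd [ 1.372 -0.342 -1.199] [0.1194 0.0721 0.1945] rows>=4.4 8.1 tcp [ 0.4753 -0.4253  0.2607]
cmd [ 0.819 -0.26  -0.813] [0.1194 0.0721 0.1945] rows>=2.8 8.1 tcp [ 0.4753 -0.4253  0.2607]
```

step_arm:
  commands:
    - [1,0.1,-0.03,-0.1,0.0133,0.008,0.0216]
    - [1,0.2,-0.06,-0.2,0.0265,0.016,0.043]
    - [1,0.3,-0.09,-0.3,0.04,0.024,0.065]
    - [1,0.4,-0.12,-0.4,0.053,0.032,0.0864]
    - [1,0.5,-0.15,-0.5,0.066,0.04,0.108]
    - [1,0.6,-0.19,-0.6,0.08,0.048,0.13]
    - [1,0.7,-0.22,-0.7,0.093,0.056,0.151]
    - [1,0.8,-0.25,-0.8,0.106,0.064,0.173]
    - [1,0.82,-0.26,-0.81,0.1194,0.072,0.1945]
    - [1,0.82,-0.26,-0.81,0.1194,0.072,0.1945]

```text
t: 38.33
tcp_pos: [0.4492, -0.2524, 0.2495]
tool_rot: [0.999, 0.044, -0.001, 0.001]
wrist_force: [-0.6, 0.3, -0.7]
gripper_width: 0.002
finger_force: 0.0
```

```bash
python3 -c "
from h import *
cmd((.46,.1945,.2),7,0);print(manip.observe()['joint_positions'].round(2))"
```

```text
cmd [ 0.334 -2.962  0.323] [ 0.0004  0.0002 -0.0054] rows>=7.2 0.2 tcp [ 0.4492 -0.2524  0.2495]
[ 0.69  0.14 -0.34  1.89  0.06  1.12 -1.15]
```

Unflipped. Three equal moves to the long key.

step_arm:
  commands:
    - [1,0.03,-0.33,0.03,0,0,0]
    - [1,0.07,-0.66,0.07,0,0,0]
    - [1,0.11,-0.99,0.1,0,0,-0.0018]
    - [1,0.11,-0.99,0.1,0,0,-0.0018]

```text
t: 38.83
tcp_pos: [0.454, -0.0977, 0.2348]
tool_rot: [0.998, 0.056, -0.0, 0.002]
wrist_force: [0.1, -0.9, 0.3]
gripper_width: 0.005
finger_force: 0.0
```

step_arm:
  commands:
    - [1,0.03,-0.33,0.03,0,0,0]
    - [1,0.07,-0.66,0.07,0,0,0]
    - [1,0.11,-0.99,0.1,0,0,-0.0018]
    - [1,0.11,-0.99,0.1,0,0,-0.0018]

```text
t: 39.33
tcp_pos: [0.4558, 0.051, 0.2196]
tool_rot: [0.998, 0.06, 0.001, 0.002]
wrist_force: [-0.1, -1.5, 0.1]
gripper_width: 0.004
finger_force: 0.0
```

step_arm:
  commands:
    - [1,0.03,-0.33,0.03,0,0,0]
    - [1,0.07,-0.66,0.07,0,0,0]
    - [1,0.11,-0.97,0.1,0,0,-0.0018]
    - [1,0.11,-0.97,0.1,0,0,-0.0018]
    - [1,0.11,-0.97,0.1,0,0,-0.0018]

```text
t: 39.95
tcp_pos: [0.4566, 0.1937, 0.2045]
tool_rot: [0.998, 0.062, 0.001, 0.002]
wrist_force: [0.6, -0.9, 0.3]
gripper_width: 0.007
finger_force: 0.0
```

```bash
python3 -c "
from h import *
C,im=snap('scene','s8.png')
for nm in('chalet_foot','neighbour_a'):
    for r in manip.spot_point('scene',nm)[:4]: print(nm,np.round(r['xy']),round(r['conf'],2),px2w(C,r['xy'],.016).round(3))
im=manip.read_camera('wrist');C=cam('wrist')
for k in ('key_long_top',):
  for r in manip.spot_point('wrist',k)[:3]: print(k,np.round(r['xy'],1),round(r['conf'],2),px2w(C,r['xy'],.058).round(4))
cmd((.4618,.1945,.085),7,0)"
```

```text
chalet_foot [174. 290.] 0.88 [ 0.346 -0.319  0.016]
chalet_foot [257. 335.] 0.79 [ 0.566 -0.329  0.016]
chalet_foot [201. 242.] 0.73 [ 0.283 -0.176  0.016]
chalet_foot [262. 219.] 0.56 [ 0.356 -0.025  0.016]
neighbour_a [315. 264.] 0.79 [ 0.565 -0.11   0.016]
neighbour_a [325. 198.] 0.72 [0.45  0.15  0.016]
neighbour_a [266. 318.] 0.3 [ 0.558 -0.29   0.016]
neighbour_a [333. 178.] 0.24 [0.418 0.269 0.016]
key_long_top [324.9 188.5] 0.89 [0.4609 0.1918 0.058 ]
cmd [ 0.033 -0.     0.8  ] [ 0.0004 -0.0003 -0.0001] rows>=1.9 0.0 tcp [0.4566 0.1941 0.205 ]
```

Run:
```python
from h import *
C,im=snap('top','top8.png'); hsv=cv2.cvtColor(im,cv2.COLOR_BGR2HSV)
y0,y1,x0,x1=150,215,365,505; r=im[y0:y1,x0:x1].astype(int); h=hsv[y0:y1,x0:x1]
print("bg",r[30,100],"a",r[180-y0,397-x0],"b",r[180-y0,438-x0],"c",r[180-y0,478-x0])
m=((r[:,:,2]-r[:,:,0]>25)&(r[:,:,2]<125)&(h[:,:,1]>120)).astype(np.uint8)
n,l,s,c=cv2.connectedComponentsWithStats(m)
for i in range(1,n):
    if s[i,4]>100:
        ctr=c[i]+[x0,y0]; rect=cv2.minAreaRect(np.argwhere(l==i)[:,::-1].astype(np.float32)); print(s[i],ctr.round(1),px2w(C,ctr,.085).round(4),[np.round(v,1) for v in rect])
for n in("top","scene"):
  for k in range(3):
    C,im=snap(n)
    for nm in("chalet_foot","neighbour_a"):
      for q in manip.spot_point(n,nm)[:5]:
        w=px2w(C,q["xy"],.016)
        if .53<w[0]<.6 and w[1]<-.05: print(n,nm,round(q["conf"],2),w.round(3))
```

```text
bg [28 56 90] a [32 50 90] b [ 37  59 101] c [30 51 89]
[ 19  15  27  28 697] [396.7 178.2] [ 0.5555 -0.1003  0.085 ] [array([32. , 28.5]), array([27., 26.]), np.float64(90.0)]
[ 58  16  30  28 753] [437.5 179.3] [ 0.5535 -0.2063  0.085 ] [array([72.5, 29.5]), array([27., 29.]), np.float64(90.0)]
[  98   17   42   38 1067] [483.4 182.5] [ 0.5463 -0.326   0.085 ] [array([118.5,  35.5]), array([37., 41.]), np.float64(90.0)]
top chalet_foot 0.85 [ 0.559 -0.328  0.016]
top chalet_foot 0.41 [ 0.56  -0.324  0.016]
top neighbour_a 0.66 [ 0.556 -0.208  0.016]
top neighbour_a 0.65 [ 0.561 -0.101  0.016]
top neighbour_a 0.49 [ 0.59  -0.345  0.016]
top chalet_foot 0.95 [ 0.558 -0.314  0.016]
top neighbour_a 0.72 [ 0.553 -0.097  0.016]
top neighbour_a 0.63 [ 0.562 -0.21   0.016]
top neighbour_a 0.37 [ 0.556 -0.328  0.016]
top chalet_foot 0.9 [ 0.561 -0.326  0.016]
top neighbour_a 0.8 [ 0.559 -0.211  0.016]
top neighbour_a 0.62 [ 0.553 -0.095  0.016]
scene chalet_foot 0.73 [ 0.56  -0.322  0.016]
scene neighbour_a 0.95 [ 0.556 -0.208  0.016]
scene neighbour_a 0.82 [ 0.564 -0.108  0.016]
scene chalet_foot 0.64 [ 0.555 -0.323  0.016]
scene neighbour_a 0.95 [ 0.556 -0.206  0.016]
scene neighbour_a 0.75 [ 0.571 -0.11   0.016]
scene chalet_foot 0.87 [ 0.557 -0.32   0.016]
scene neighbour_a 0.63 [ 0.565 -0.109  0.016]
scene neighbour_a 0.63 [ 0.559 -0.207  0.016]
```

The foot readings average (0.559, -0.322), within about 3 mm of the place centre. Pressing the long key.

step_arm:
  commands:
    - [1,0.033,0,0.3,0,0,0]
    - [1,0.033,0,0.6,0,0,0]
    - [1,0.033,0,0.8,0,0,0]
    - [1,0.033,0,0.92,0,0,0]
    - [1,0.033,0,0.98,0,0,0]
    - [1,0.033,0,1,0,0,0]
    - [1,0.033,0,1,0,0,0]

```text
t: 42.02
tcp_pos: [0.4617, 0.1958, 0.0556]
tool_rot: [0.998, 0.061, 0.001, 0.001]
wrist_force: [-1.6, -0.4, 2.5]
gripper_width: 0.001
finger_force: 1.3
```

step_arm:
  commands:
    - [1,0,0,0.01,0,0,0]
    - [1,0,0,0.02,0,0,0]
    - [1,0,0,0.022,0,0,0]
    - [1,0,0,0.022,0,0,0]

```text
t: 42.52
tcp_pos: [0.4619, 0.1958, 0.0522]
tool_rot: [0.998, 0.061, 0.001, 0.001]
wrist_force: [-3.4, -0.4, 11.5]
gripper_width: 0.006
finger_force: 5.5
```

step_arm:
  commands:
    - [1,0,0,-0.1,0,0,0]
    - [1,0,0,-0.4,0,0,0]
    - [1,0,0,-0.8,0,0,0]
    - [1,0,0,-0.9,0,0,0]
    - [1,0,0,-0.9,0,0,0]
    - [1,0,0,-0.9,0,0,0]

```text
t: 43.28
tcp_pos: [0.4606, 0.1953, 0.1854]
tool_rot: [0.998, 0.061, 0.0, 0.001]
wrist_force: [0.6, 0.0, 0.2]
gripper_width: 0.009
finger_force: 0.0
```

```bash
python3 -c "
from station import manip
print(manip.observe()['tcp_pos'],manip.job_done())"
```

```text
the job is handed in; nothing more can be done
[0.46063147 0.19529982 0.18544737] None
```

I handed the job in at 43 s of the 72: all three keys were pressed in order and the chalet was weighed on its back, then stood in the free place about 3 mm from its centre by camera; no verdict was returned.

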